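# Stack the sample trays and cover them

## Task

Set the loose sample tray on the tray that is fixed to the desk, cut corners over cut corners, so that its skirt drops over the rim below and it sits fully down. Then lift the cover out of the rack, lay it flat on the desk with its open side down and let go of it, take it again by its long sides, and put it on the stack the same way round, fully down. Do not force the parts, and leave the mug, the two smaller weights and the pen alone.

Things in the scene. Friction and masses are not known exactly. Their poses are not given: they have to be found in the camera images.
- base_tray: ivory plastic tray fixed to the desk. Outline 110 mm (own x) by 60 mm (own y), both corners of its +x end cut at 45 degrees (14 mm legs), -x corners square. Walls 20 mm high. Origin: centre of the underside; z up.
- base_rim (a point): centre of the fixed tray, at the top of its rim (z = 28 mm in the tray's frame). Inside a flat shoulder 3.5 mm wide (at 20 mm) stands this rim, 2.5 mm thick and 8 mm high, following the outline. The loose tray has the same shoulder and rim. A part resting on the rim, not dropped in, is 8 mm too high.
- tray: loose ivory tray, same outline, size and rim as the fixed one (cut corners at own +x), upright on the desk, 0.06 to 0.13 kg. Open skirt below: walls 2.5 mm, hollow 14 mm deep; it drops over the rim below with 1 mm play all round, only cut corners over cut corners. Origin: centre of the skirt's lower edge; z up. Seated: 20 mm above the fixed tray's origin.
- cover: loose ivory cover, same outline (cut corners at own +x), 20 mm thick, 0.055 to 0.11 kg. Flat top on own +z side, open skirt on the other. Origin: centre of the skirt's edge plane. At the start it stands on a long edge in the rack: own z level, away from the robot; own y up; own x to the left; upper edge 66 mm above the desk. Seated: 20 mm above the loose tray's origin.
- cover_grip (a point): middle of the cover, half way through its thickness. A solid block 50 x 44 mm fills the middle of its 15 mm deep hollow, level with the skirt's edge, so that the standing cover can be pinched across its 20 mm thickness. The skirt (walls 2.5 mm) has 1 mm play all round on the loose tray's rim. Left leaning by more than 20 degrees on a long edge, the cover falls over.
- rack: dark steel rack fixed to the desk: base plate 90 x 130 x 6 mm, two upright walls 110 mm long, 4 mm thick, to 34 mm above the desk, 24 mm apart, slot along its y. Origin: centre of the underside; z up, x away from the robot.
- mug: brown mug, 81 x 116 x 94 mm, origin at the centre of its foot; leave alone
- weight_200g: second smallest of the three test weights, 30 mm across, 40 mm high, pale metal, origin at the centre of its foot; leave alone
- weight_100g: smallest test weight, brass, 24 mm across, 32 mm high, origin at the centre of its foot; leave alone
- pen_b: white pen, 145 mm long, lying on the desk to the right; leave alone

How it is judged:
By the outcome, as a careful person would: the job done as asked, in the order asked, and still so for the second after the job is handed in, with the robot touching nothing.
It also fails if it takes over 72 s, if anything falls off the work surface, if the arm or the gripper's body presses on something with over 40 N, if the wrist force passes 120 N, or if a joint passes its speed limit or range.

## Robot

A 6-joint arm with a two-finger parallel gripper is mounted at the origin on a cart in front of the work surface, level with it; the furniture and walls round the work are solid. World frame = base frame: x ahead of the robot, y to its left, z up, the work surface at z = 0. Lengths are in m, angles in rad, forces in N, time in s.
With the tool pointing down it reaches from about 0.35 to 0.85 m from the base axis. Payload 8.1 kg.
Tool frame: the origin (TCP) lies at the very end of the fingers, on their centre line; the grasp point (between the pads) lies 19 mm behind it; z points along the fingers, y is the direction in which the jaws open and shut (so a half turn about z gives the same grasp; the last joint's range is limited). The gripper opens to 93 mm and grips with 3 to 60 N. Pads are 15 mm wide; open, the fingers measure 128 mm over their backs; the gripper's body (75 mm by 188 mm) begins 65 mm behind the grasp point.
Start: joints at [-1.417, 0.13, 1.488, -0, 1.523, -0.085], TCP at [0.142, -0.583, 0.219] pointing down, gripper open.
Joint ranges: [-2.96, 2.96], [-0.89, 2.26], [0.02, 2.5], [-1.34, 4.48], [0, 2.73], [-2.66, 2.66]. Speed limits (rad/s): [2.39, 2.39, 2.79, 3.14, 3.14, 3.14].

## Interface

Orientations are given as a rotation vector (axis times angle).
In Python, from plant import robot gives the robot as it stands.
- The arm moves only by the shell command python3 -m pendant 'ROWS' [OPENING] [FORCE]. ROWS is JSON, a list of rows, each an object with "delta_pos": the shift along the tool's x, y, z in m, a list of three; "spin": the turn about the tool's z in rad. In form: [{"delta_pos": [dx, dy, dz], "spin": spin}, ...]. A call has 1 to 10 rows; each row is the pose to reach, as a shift and turn from the pose measured when the call began, along the tool's axes at that moment; what a row does not reach only later rows make up. A row lasts 1/10 s, in which the tool goes at most 50 mm and 8.59 degrees, less where a joint would pass 70% of its speed; a pose out of reach is approached as far as the arm can. A call with a gripper value outside its range is refused whole. OPENING is the closure, from -1 (fully open) to 1 (shut), set as the call begins (- or left out, the last holds). The fingers move at their own pace and stop on an object; FORCE is the grip in N (left out, the last holds). Time passes only in rows, so rows that repeat a pose let the fingers close. It gives the time, the measured TCP pose, the force and the opening at its end, in the units of the state.
- robot.read_state(): the state, without advancing time (a new reading comes with each control period).
- robot.read_camera(name): name is "side" or "top"; returns a dict with "color" (420x560x3 uint8, blue, green, red), "camera_matrix" (3x3 intrinsics, pixels), "D" ([k1, k2, p1, p2, k3] as OpenCV has them; the pictures are not rectified), "R" (3x3) and "t" (3): a world point X has camera coordinates R X + t. Camera axes: x right, y down, z forward; pixel columns grow to the right and rows downward; lengths in m; the calibration is good to about 2 mm. A picture is of the moment at which its call begins. There is no depth.
- robot.close_job(): hands the job in, once; it reports no verdict.
Trained networks look in the newest picture that a camera, given by its name, has taken for a name from the list of things; names that differ only in an ending like _2 or _b are one class to them, and where a whole thing is asked for, a point or a joint stands for the part that bears it (a point fixed in the world has none). Each returns a list of dicts, best first, with "score" (0 to 1); they miss things now and then, are a little off and sometimes report something else, mostly with a low value. They report only what shows in the picture. A call takes as long as a camera call.
- robot.outline_of(camera, label): "mask" (420x560 bool, what is visible of it).
- robot.mark_of(camera, label): "location" ([x, y, z] in m, in the coordinates of the camera as it stood for that picture, good to about 4 mm: a listed point, or the origin of a listed thing).
The state is a dict: "t": time; "q": joint angles; "dq": joint speeds; "joint_torque": joint torques, N m; "tool_pos": TCP position; "orientation": TCP orientation; "force": force on the tool from outside, world axes, zero at the start; "wrist_torque": the same for the moment, N m; "opening": finger opening in m.
Only numpy, scipy, OpenCV 4.12 (cv2) and the standard library are available. Lean on these libraries where they do the work, as an engineer would, in place of code of your own. Each camera call takes 0.05 s, during which the arm holds its last target.

## Working session

There is one attempt and no reset: what is moved stays moved. The work goes in short steps, Python scripts to look and compute and a shell command to move; the robot and the scene stay as the last step left them, time stands still between calls to the robot, and variables do not carry over. Pictures are saved under pics/ and viewed, and the job is handed in when it is done.

```bash
ls; mkdir -p pics; cat > h.py <<'E'
import numpy as np, cv2
from plant import robot
from scipy.spatial.transform import Rotation as Rn
def snap(cam,name):
    c=robot.read_camera(cam); cv2.imwrite(f'pics/{name}.png',c['color']); return c
def proj(c,P):
    P=np.atleast_2d(P).astype(float)
    return cv2.projectPoints(P,cv2.Rodrigues(c['R'])[0],np.array(c['t'],float),np.array(c['camera_matrix']),np.array(c['D'],float))[0][:,0]
def ray(c,uv,z):
    p=cv2.undistortPoints(np.array(uv,float).reshape(-1,1,2),np.array(c['camera_matrix']),np.array(c['D'],float))[:,0]
    R=np.array(c['R']);t=np.array(c['t']);o=-R.T@t
    d=np.c_[p,np.ones(len(p))]@R
    s=(z-o[2])/d[:,2]
    return o+d*s[:,None]
def mark(cam,c,l):
    r=robot.mark_of(cam,l)
    return [(round(x['score'],2),np.round(np.array(c['R']).T@(np.array(x['location'])-np.array(c['t'])),4)) for x in r[:3]]
E
python3 - <<'E'
from h import *
s=robot.read_state();print({k:np.round(v,3) for k,v in s.items()})
print(Rn.from_rotvec(s['orientation']).as_matrix().round(3))
for cam in('top','side'):
    c=snap(cam,cam+'0')
    for l in['base_tray','base_rim','tray','cover','cover_grip','rack','mug','weight_200g','weight_100g','pen_b']:print(cam,l,mark(cam,c,l))
    print(np.round(-np.array(c['R']).T@np.array(c['t']),3))
E
```

```text
pics
{'t': np.float64(0.0), 'q': array([-1.417,  0.131,  1.489,  0.   ,  1.523, -0.085]), 'dq': array([ 0.001,  0.001, -0.001,  0.   , -0.001, -0.   ]), 'joint_torque': array([-0.0000e+00, -5.5983e+01, -4.9177e+01,  7.7000e-02,  3.5000e-02,
       -0.0000e+00]), 'tool_pos': array([ 0.142, -0.582,  0.218]), 'orientation': array([-3.117, -0.374,  0.   ]), 'force': array([1.487, 0.293, 0.65 ]), 'wrist_torque': array([ 0.045, -0.02 ,  0.013]), 'opening': np.float64(0.093)}
[[ 0.972  0.237 -0.   ]
 [ 0.237 -0.972  0.002]
 [ 0.    -0.002 -1.   ]]
top base_tray [(0.86, array([ 0.5093, -0.1151,  0.0014]))]
top base_rim [(0.94, array([ 0.5109, -0.1128,  0.03  ]))]
top tray [(0.75, array([ 0.4407, -0.291 ,  0.002 ]))]
top cover [(0.58, array([0.4498, 0.3041, 0.0374]))]
top cover_grip [(0.54, array([0.4661, 0.3043, 0.0407]))]
top rack [(0.88, array([4.600e-01, 2.998e-01, 2.000e-04]))]
top mug [(0.65, array([0.6678, 0.0515, 0.0007]))]
top weight_200g [(0.54, array([ 0.6885, -0.0919, -0.0019]))]
top weight_100g [(0.45, array([ 0.65  , -0.0242, -0.0013]))]
top pen_b [(0.59, array([ 0.4371, -0.4679, -0.0017]))]
[ 0.5   -0.053  1.19 ]
side base_tray [(0.56, array([ 5.037e-01, -1.116e-01,  5.000e-04]))]
side base_rim [(0.56, array([ 0.509 , -0.1106,  0.0289]))]
side tray [(0.91, array([ 0.4412, -0.2941, -0.0043]))]
side cover [(0.61, array([0.4481, 0.2979, 0.0328]))]
side cover_grip [(0.66, array([0.4613, 0.3027, 0.0356])), (0.52, array([ 0.4307, -0.4691, -0.001 ]))]
side rack [(0.88, array([ 0.4636,  0.3012, -0.0025]))]
side mug [(0.72, array([ 0.6741,  0.0554, -0.0012]))]
side weight_200g []
side weight_100g [(0.74, array([0.6706, 0.0545, 0.0013]))]
side pen_b [(0.61, array([ 0.4331, -0.466 , -0.004 ])), (0.52, array([0.4639, 0.3014, 0.0346]))]
[ 0.446 -1.022  0.642]
```

View pics/top0.png

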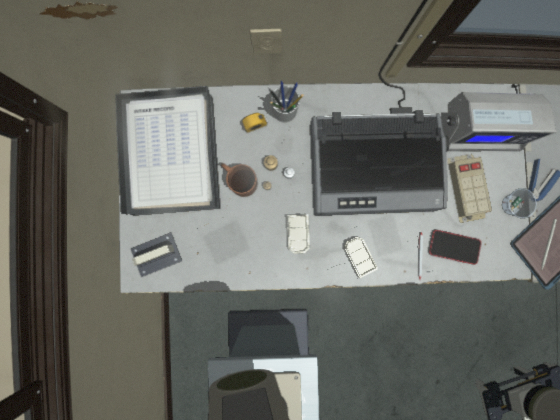

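View pics/side0.png

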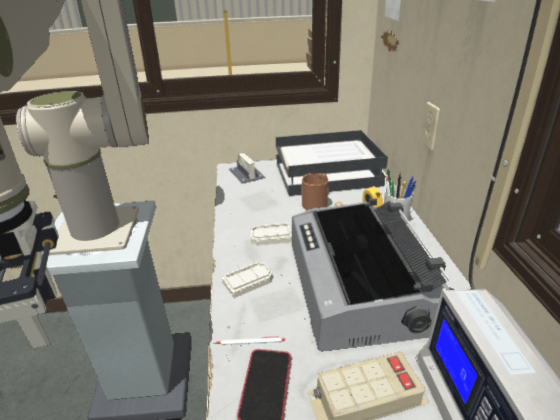

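```bash
python3 - <<'E'
import cv2,numpy as np
a=cv2.imread('pics/top0.png')
f=lambda im,x,y,w,h,s:cv2.resize(im[y:y+h,x:x+w],None,fx=s,fy=s,interpolation=cv2.INTER_CUBIC)
A=f(a,280,205,50,60,7);B=f(a,335,225,50,60,7)
cv2.imwrite('pics/c1.png',np.hstack([A,B]))
cv2.imwrite('pics/c2.png',f(a,120,220,70,65,9))
b=cv2.imread('pics/side0.png')
cv2.imwrite('pics/c3.png',f(b,215,140,100,160,3.7))
E
```

```text
(no output)
```

View pics/c1.png

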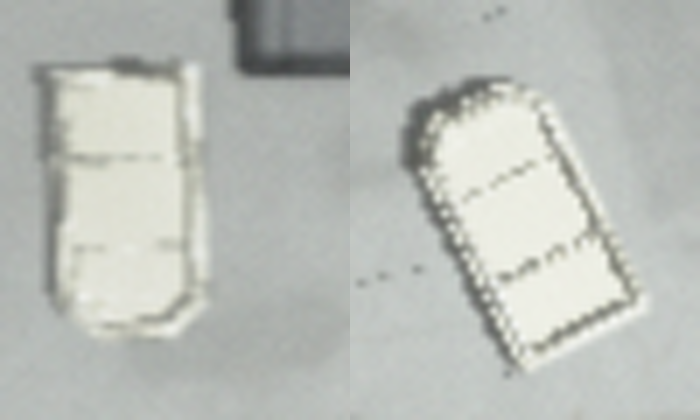

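View pics/c2.png

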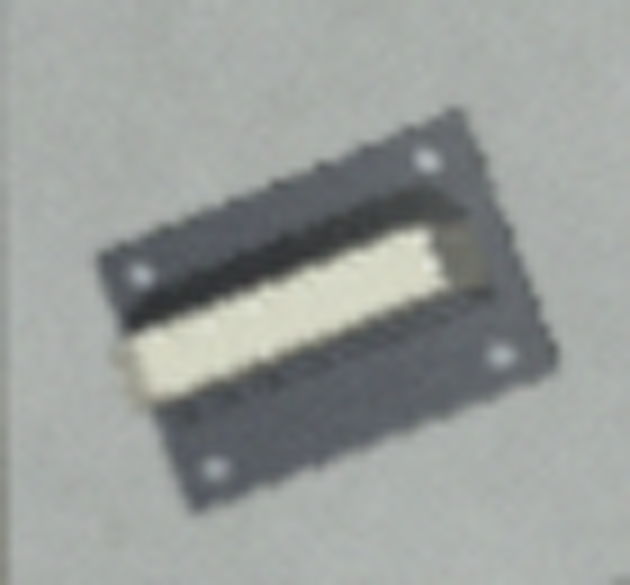

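View pics/c3.png

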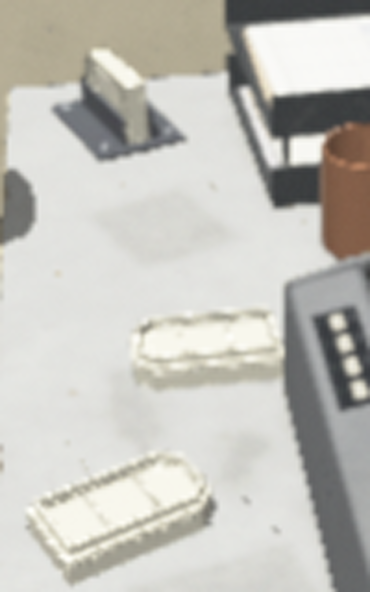

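```bash
python3 - <<'E'
from h import *
ct=robot.read_camera('top');cs=robot.read_camera('side')
for z in(0,.05,.07,.09,.11,.13,.15):
    p=ray(ct,[[313,214],[443,214],[312,116]],z); print(z,p.round(3).tolist(),proj(cs,p).round(0).tolist())
import pickle
E
```

```text
0 [[0.565, -0.159, 0.0], [0.554, -0.548, 0.0], [0.857, -0.166, 0.0]] [[293.0, 245.0], [316.0, 367.0], [398.0, 237.0]]
0.05 [[0.562, -0.155, 0.05], [0.552, -0.527, 0.05], [0.842, -0.161, 0.05]] [[292.0, 229.0], [314.0, 341.0], [395.0, 222.0]]
0.07 [[0.561, -0.153, 0.07], [0.551, -0.519, 0.07], [0.836, -0.159, 0.07]] [[291.0, 222.0], [313.0, 330.0], [393.0, 215.0]]
0.09 [[0.56, -0.151, 0.09], [0.55, -0.51, 0.09], [0.83, -0.157, 0.09]] [[290.0, 216.0], [312.0, 319.0], [392.0, 208.0]]
0.11 [[0.559, -0.149, 0.11], [0.549, -0.502, 0.11], [0.824, -0.155, 0.11]] [[290.0, 209.0], [311.0, 308.0], [390.0, 202.0]]
0.13 [[0.558, -0.147, 0.13], [0.549, -0.494, 0.13], [0.818, -0.153, 0.13]] [[289.0, 201.0], [310.0, 297.0], [389.0, 195.0]]
0.15 [[0.557, -0.146, 0.15], [0.548, -0.485, 0.15], [0.812, -0.151, 0.15]] [[289.0, 194.0], [308.0, 285.0], [387.0, 188.0]]
```

```bash
python3 - <<'E'
import cv2
b=cv2.imread('pics/side0.png');cv2.imwrite('pics/c4.png',cv2.resize(b[180:360,200:400],None,fx=4,fy=3.3,interpolation=cv2.INTER_CUBIC))
E
```

```text
(no output)
```

View pics/c4.png

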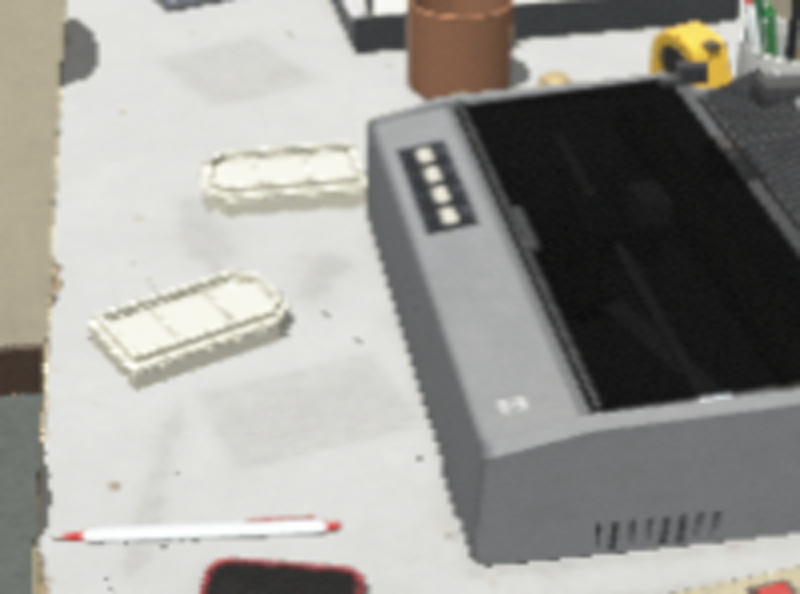

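```bash
cat >> h.py <<'E'
from scipy.optimize import minimize
def outl(hx=.055,hy=.03,c=.014,sc=0):
    hx-=sc;hy-=sc;c2=c-sc*(2-2**.5) if sc else c
    return np.array([[-hx,-hy],[hx-c2,-hy],[hx,-hy+c2],[hx,hy-c2],[hx-c2,hy],[-hx,hy]])
def traypts(z0=0):
    o=outl();r=outl(sc=.0035)
    f=lambda p,z:np.c_[p,np.full(len(p),z0+z)]
    return [np.r_[f(o,0),f(o,.02)],np.r_[f(r,.02),f(r,.028)]]
def coverpts(z0=0):
    o=outl();f=lambda p,z:np.c_[p,np.full(len(p),z0+z)]
    return [np.r_[f(o,0),f(o,.02)]]
def sil(c,parts,x,y,yaw,box,S=8):
    u0,v0,w,h=box;im=np.zeros((h*S,w*S),np.uint8)
    C,s=np.cos(yaw),np.sin(yaw);M=np.array([[C,-s,0],[s,C,0],[0,0,1]])
    for P in parts:
        uv=proj(c,P@M.T+[x,y,0])
        q=((uv-[u0,v0]+.5)*S-.5)
        hull=cv2.convexHull(q.astype(np.float32))[:,0]
        cv2.fillConvexPoly(im,np.round(hull*16).astype(np.int32),255,shift=4)
    return cv2.resize(im,(w,h),interpolation=cv2.INTER_AREA)/255.
def fit(c,m,parts,x0):
    v,u=np.where(m>.3);box=(u.min()-8,v.min()-8,u.max()-u.min()+17,v.max()-v.min()+17)
    mm=m[box[1]:box[1]+box[3],box[0]:box[0]+box[2]].astype(float)
    f=lambda p:((sil(c,parts,p[0],p[1],p[2],box)-mm)**2).sum()
    best=None
    for d in(0,.05,-.05):
        r=minimize(f,[x0[0],x0[1],x0[2]+d],method='Nelder-Mead',options=dict(initial_simplex=np.array([x0[0],x0[1],x0[2]+d])+np.array([[0,0,0],[.006,0,0],[0,.006,0],[0,0,.08]]),xatol=1e-5,fatol=1e-3))
        if best is None or r.fun<best.fun:best=r
    return best.x,best.fun,mm.sum()
def overlay(c,img,parts,p,col):
    C,s=np.cos(p[2]),np.sin(p[2]);M=np.array([[C,-s,0],[s,C,0],[0,0,1]])
    for P in parts:
        n=len(P)//2
        for k in(0,1):
            uv=proj(c,P[k*n:(k+1)*n]@M.T+[p[0],p[1],0])
            cv2.polylines(img,[np.round((uv+.5)*6*16-8).astype(np.int32)],True,col,1,shift=4)
E
python3 - <<'E'
from h import *
for cam in('top','side'):
    c=robot.read_camera(cam);big=cv2.resize(c['color'],None,fx=6,fy=6,interpolation=cv2.INTER_CUBIC)
    for l,x0 in(('base_tray',(.51,-.113,3.14)),('tray',(.441,-.292,.43))):
        m=robot.outline_of(cam,l)[0]['mask']
        p,e,n=fit(c,m,traypts(),x0);print(cam,l,p.round(4),np.degrees(p[2]).round(2),round(e,1),n)
        overlay(c,big,traypts(),p,(0,0,255))
        u,v=proj(c,[p[0],p[1],0.01])[0]
        uu,vv=int(u*6),int(v*6)
        cv2.imwrite(f'pics/ov_{cam}_{l}.png',big[vv-200:vv+200,uu-200:uu+200])
import numpy as np
a=[np.hstack([cv2.imread(f'pics/ov_{cam}_{l}.png') for l in('base_tray','tray')]) for cam in('top','side')]
cv2.imwrite('pics/ov0t.png',a[0]);cv2.imwrite('pics/ov0s.png',a[1])
E
```

```text
top base_tray [ 0.5095 -0.1113  3.1566] 180.86 13.5 779.0
top tray [ 0.4389 -0.2885  0.4601] 26.36 19.8 848.0
side base_tray [ 0.5092 -0.1116  3.1423] 180.04 18.0 772.0
side tray [ 0.4401 -0.2884  0.4192] 24.02 28.6 1114.0
```

View pics/ov0t.png

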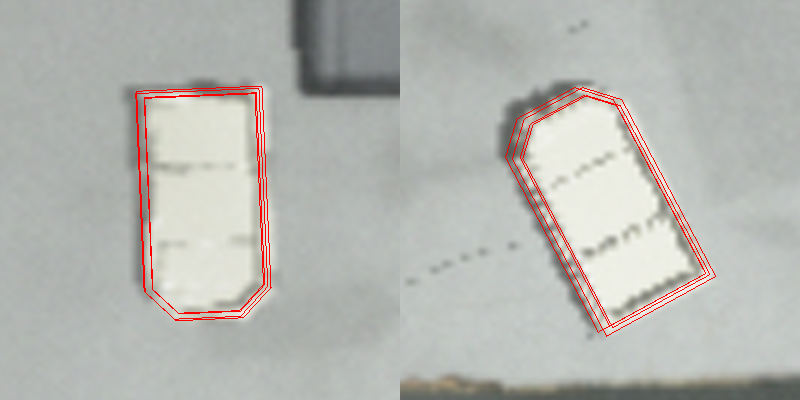

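View pics/ov0s.png

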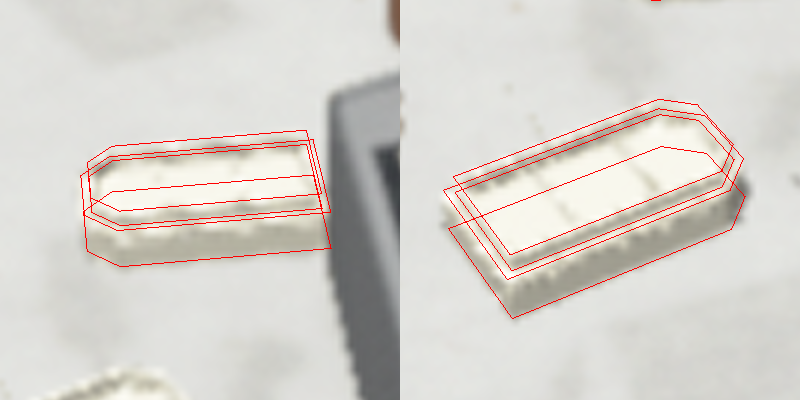

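```bash
cat >> h.py <<'E'
def delta(pos,yawdeg=None):
    s=robot.read_state();R=Rn.from_rotvec(s['orientation']).as_matrix();d=R.T@(np.array(pos)-s['tool_pos'])
    yw=np.degrees(np.arctan2(R[1,0],R[0,0]))
    sp=0 if yawdeg is None else -np.radians(yawdeg-yw)
    print('d',d.round(4),'spin',round(sp,4),'yaw now',round(yw,2),'tilt',R[2].round(4),'q',np.round(s['q'],3))
def st():
    s=robot.read_state();R=Rn.from_rotvec(s['orientation']).as_matrix()
    print('t',round(float(s['t']),2),'pos',np.round(s['tool_pos'],4),'yaw',np.degrees(np.arctan2(R[1,0],R[0,0])).round(2),'F',np.round(s['force'],2),'M',np.round(s['wrist_torque'],3),'open',round(float(s['opening']),4))
E
python3 -c "
from h import *
delta((.4501,-.2833,.08),25.2)"
```

```text
d [ 0.3703 -0.2182  0.1386] spin -0.201 yaw now 13.68 tilt [ 0.e+00 -1.e-04 -1.e+00] q [-1.417  0.13   1.488  0.     1.523 -0.085]
```

```bash
python3 -m pendant '[{"delta_pos":[0.04,-0.024,0],"spin":-0.02},{"delta_pos":[0.08,-0.047,0],"spin":-0.04},{"delta_pos":[0.12,-0.071,0],"spin":-0.06},{"delta_pos":[0.16,-0.094,0],"spin":-0.08},{"delta_pos":[0.2,-0.118,0],"spin":-0.1},{"delta_pos":[0.24,-0.141,0],"spin":-0.13},{"delta_pos":[0.28,-0.165,0.02],"spin":-0.16},{"delta_pos":[0.32,-0.189,0.05],"spin":-0.19},{"delta_pos":[0.36,-0.212,0.08],"spin":-0.201},{"delta_pos":[0.3703,-0.2182,0.1],"spin":-0.201}]' -1 15
python3 -c "
from h import *
st();delta((.4501,-.2833,.045),25.2)"
```

```text
t: 2.5
tool_pos: [0.4521, -0.2809, 0.1179]
orientation: [3.065, 0.689, 0.002]
force: [0.5, -0.1, 0.8]
opening: 0.0927
t 2.5 pos [ 0.4521 -0.2809  0.1179] yaw 25.35 F [ 0.51 -0.11  0.82] M [-0.035  0.014  0.009] open 0.0927
d [-0.0029  0.0013  0.0729] spin 0.0026 yaw now 25.35 tilt [ 1.1e-03  4.0e-04 -1.0e+00] q [-6.530e-01  1.800e-02  1.793e+00  1.000e-03  1.329e+00  4.750e-01]
```

```bash
python3 -m pendant '[{"delta_pos":[-0.001,0.001,0.03],"spin":0.002},{"delta_pos":[-0.003,0.001,0.06],"spin":0.002},{"delta_pos":[-0.003,0.001,0.085],"spin":0.002},{"delta_pos":[-0.003,0.001,0.1],"spin":0.002},{"delta_pos":[-0.003,0.001,0.11],"spin":0.002},{"delta_pos":[-0.003,0.001,0.1145],"spin":0.002},{"delta_pos":[-0.003,0.001,0.1145],"spin":0.002}]' 
python3 -c "
from h import *
st();snap('top','g1');snap('side','g1s')
import cv2
a=cv2.imread('pics/g1.png')[190:300,290:430];b=cv2.imread('pics/g1s.png')[200:310,170:310]
cv2.imwrite('pics/g1c.png',cv2.resize(np.vstack([a,b]),None,fx=2.7,fy=2.7))
"
```

```text
t: 3.2
tool_pos: [0.4502, -0.2833, 0.0037]
orientation: [3.065, 0.686, 0.002]
force: [-0.0, 0.7, 0.3]
opening: 0.0928
t 3.2 pos [ 0.4502 -0.2833  0.0037] yaw 25.22 F [-0.01  0.73  0.3 ] M [-0.039 -0.05  -0.023] open 0.0928
```

View pics/g1c.png

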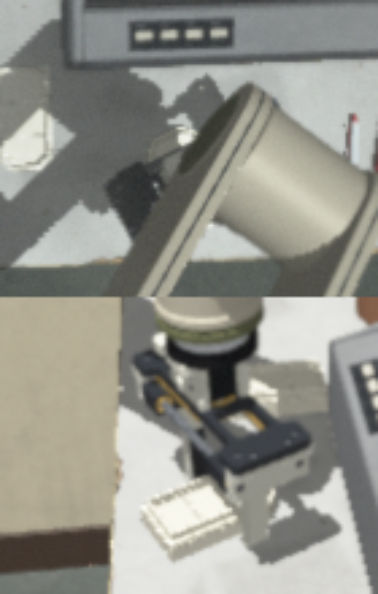

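```bash
python3 -m pendant '[{"delta_pos":[0,0,0],"spin":0},{"delta_pos":[0,0,0],"spin":0},{"delta_pos":[0,0,0],"spin":0},{"delta_pos":[0,0,0],"spin":0},{"delta_pos":[0,0,0],"spin":0}]' 1 15
python3 -c "
from h import *
st()"
```

```text
t: 3.8
tool_pos: [0.4508, -0.2838, 0.0047]
orientation: [3.064, 0.686, 0.004]
force: [-1.1, -0.7, 1.9]
opening: 0.0598
t 3.8 pos [ 0.4508 -0.2838  0.0047] yaw 25.22 F [-1.11 -0.72  1.86] M [-0.023  0.076  0.04 ] open 0.0598
```

```bash
python3 -m pendant '[{"delta_pos":[0,0,-0.01],"spin":0},{"delta_pos":[0,0,-0.03],"spin":0},{"delta_pos":[0,0,-0.06],"spin":0},{"delta_pos":[0,0,-0.08],"spin":-0.1},{"delta_pos":[0,0,-0.09],"spin":-0.22},{"delta_pos":[0,0,-0.09],"spin":-0.36},{"delta_pos":[0,0,-0.09],"spin":-0.5},{"delta_pos":[0,0,-0.09],"spin":-0.64},{"delta_pos":[0,0,-0.09],"spin":-0.78},{"delta_pos":[0,0,-0.09],"spin":-0.92}]' 
python3 -c "
from h import *
st();delta((.4975,-.1115,.085),180.5)"
```

```text
t: 4.8
tool_pos: [0.4506, -0.2836, 0.0953]
orientation: [2.435, 1.981, 0.002]
force: [-0.5, -0.6, -0.7]
opening: 0.0594
t 4.8 pos [ 0.4506 -0.2836  0.0953] yaw 78.27 F [-0.53 -0.55 -0.7 ] M [ 0.026 -0.065  0.049] open 0.0594
d [0.1781 0.0109 0.0102] spin -1.7843 yaw now 78.27 tilt [-6.0e-04  3.1e-03 -1.0e+00] q [-6.590e-01  4.000e-02  1.815e+00  1.000e-03  1.284e+00 -4.540e-01]
```

```bash
python3 -m pendant '[{"delta_pos":[0.01,0.001,0],"spin":-0.13},{"delta_pos":[0.03,0.002,0],"spin":-0.27},{"delta_pos":[0.05,0.003,0],"spin":-0.41},{"delta_pos":[0.07,0.004,0],"spin":-0.55},{"delta_pos":[0.09,0.005,0],"spin":-0.69},{"delta_pos":[0.11,0.006,0],"spin":-0.83},{"delta_pos":[0.13,0.007,0],"spin":-0.97},{"delta_pos":[0.15,0.009,0],"spin":-1.11},{"delta_pos":[0.17,0.010,0],"spin":-1.25},{"delta_pos":[0.178,0.0109,0],"spin":-1.39}]' 
python3 -m pendant '[{"delta_pos":[0,0,0],"spin":-0.13},{"delta_pos":[0,0,0],"spin":-0.26},{"delta_pos":[0,0,0],"spin":-0.36},{"delta_pos":[0,0,0],"spin":-0.4},{"delta_pos":[0,0,0],"spin":-0.4}]'
python3 - <<'E'
from h import *
st();delta((.4975,-.1115,.085),180.5)
c=snap('side','p1');big=cv2.resize(c['color'][150:300,200:350],None,fx=5,fy=4,interpolation=cv2.INTER_CUBIC);cv2.imwrite('pics/p1s.png',big)
c=snap('top','p1t');cv2.imwrite('pics/p1tc.png',cv2.resize(c['color'][180:290,240:380],None,fx=5,fy=5,interpolation=cv2.INTER_CUBIC))
E
```

```text
t: 5.8
tool_pos: [0.4977, -0.11, 0.0959]
orientation: [0.591, 3.082, -0.0]
force: [0.9, -0.3, -0.7]
opening: 0.0597
t: 6.3
tool_pos: [0.4977, -0.1099, 0.0964]
orientation: [-0.035, 3.138, -0.001]
force: [0.3, -0.3, -1.2]
opening: 0.0599
t 6.3 pos [ 0.4977 -0.1099  0.0964] yaw -178.74 F [ 0.34 -0.28 -1.17] M [ 0.033 -0.143 -0.033] open 0.0599
d [ 0.0003 -0.0015  0.0114] spin -6.2699 yaw now -178.74 tilt [-3.4e-03 -9.0e-04 -1.0e+00] q [-0.318 -0.023  1.876  0.     1.285 -1.911]
```

View pics/p1s.png

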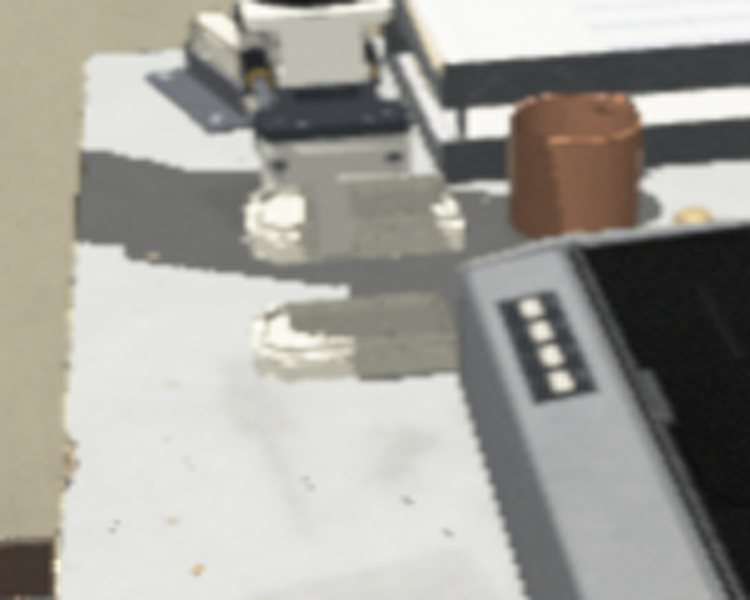

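View pics/p1tc.png

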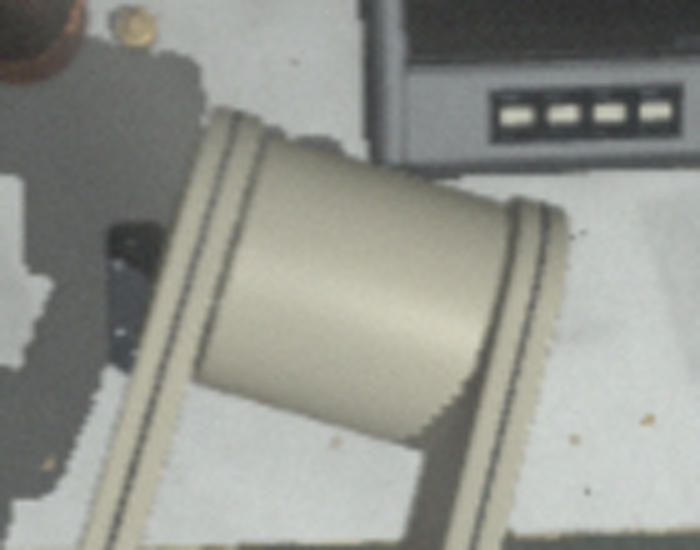

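```bash
python3 - <<'E'
from h import *
c=robot.read_camera('side')
big=cv2.resize(c['color'],None,fx=6,fy=6,interpolation=cv2.INTER_CUBIC)
for l in('tray','base_tray'):
    r=robot.outline_of('side',l)
    print(l,[(round(x['score'],2),x['mask'].sum(),np.argwhere(x['mask']).min(0),np.argwhere(x['mask']).max(0)) for x in r])
    for x in r[:1]:
        m=cv2.resize(x['mask'].astype(np.uint8),None,fx=6,fy=6,interpolation=cv2.INTER_NEAREST)
        cs,_=cv2.findContours(m,0,1);cv2.drawContours(big,cs,-1,(0,200,0) if l=='tray' else (255,0,0),1)
print(mark('side',c,'tray'),mark('side',c,'base_rim'))
# predicted held tray: centre = TCP - 0.012*ownx ; own x=(cos181.26,..)
yw=np.radians(181.26)
cx=.4977-.012*np.cos(yw);cy=-.1099-.012*np.sin(yw)
overlay(c,big,traypts(.0917),(cx,cy,yw),(0,0,255))
overlay(c,big,traypts(),(.5094,-.1115,np.radians(180.5)),(0,0,255))
cv2.imwrite('pics/p2.png',big[1080:1560,1440:1920])
np.save('side_big.npy',c['color'])
E
```

```text
tray [(0.62, np.int64(635), array([194, 249]), array([215, 291]))]
base_tray [(0.81, np.int64(775), array([222, 251]), array([244, 291])), (0.54, np.int64(99), array([154, 239]), array([168, 247]))]
[(0.91, array([ 0.5147, -0.109 ,  0.0873]))] [(0.88, array([ 0.5091, -0.1132,  0.0287]))]
```

View pics/p2.png

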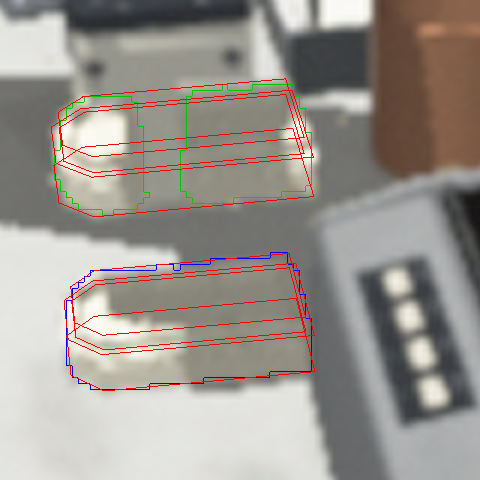

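```bash
python3 - <<'E'
from h import *
c=robot.read_camera('side')
def fit2(l,x0,y,yw,z0,dofs):
    m=robot.outline_of('side',l)[0]['mask'].astype(np.uint8)
    box=(238,185,64,70)
    mm=m[box[1]:box[1]+box[3],box[0]:box[0]+box[2]].astype(float)
    w=np.ones_like(mm)
    if l=='tray': w[:,262-238:273-238]=0
    def f(p):
        return (w*(sil(c,traypts(p[1]),p[0],y+(p[2] if len(p)>2 else 0),yw,box)-mm)**2).sum()
    r=minimize(f,[x0,z0],method='Nelder-Mead',options=dict(initial_simplex=[[x0,z0],[x0+.005,z0],[x0,z0+.005]],xatol=1e-5))
    print(l,r.x.round(4),round(r.fun,1))
for k in range(3):
    if k: c=robot.read_camera('side')
    fit2('tray',.5097,-.1097,np.radians(181.26),.0917,0)
    fit2('base_tray',.5094,-.1115,np.radians(180.5),0,0)
E
```

```text
tray [0.5134 0.0921] 22.0
base_tray [ 5.091e-01 -3.000e-04] 24.5
tray [0.5147 0.0917] 38.7
base_tray [ 0.5087 -0.    ] 15.6
tray [0.5125 0.0925] 9.6
base_tray [ 0.5097 -0.    ] 16.2
```

```bash
python3 -c "
from h import *
st();delta((.4935,-.1113,.038),-179.4)"
```

```text
t 7.1 pos [ 0.4977 -0.11    0.0958] yaw -178.78 F [-0.28  0.27 -1.18] M [ 0.085 -0.093 -0.001] open 0.0601
d [ 0.0044 -0.0012  0.0578] spin 0.0109 yaw now -178.78 tilt [-3.1e-03 -9.0e-04 -1.0e+00] q [-0.318 -0.022  1.876  0.     1.284 -1.911]
```

```bash
python3 -m pendant '[{"delta_pos":[0.002,-0.0006,0.015],"spin":0.005},{"delta_pos":[0.0044,-0.0012,0.035],"spin":0.011},{"delta_pos":[0.0044,-0.0012,0.05],"spin":0.011},{"delta_pos":[0.0044,-0.0012,0.057],"spin":0.011},{"delta_pos":[0.0044,-0.0012,0.057],"spin":0.011}]' 
python3 - <<'E'
from h import *
st()
c=snap('side','p3')
r=[robot.read_state()['tool_pos'] for _ in range(3)];print(np.round(r,4))
big=cv2.resize(c['color'][180:260,230:310],None,fx=7,fy=7,interpolation=cv2.INTER_CUBIC);cv2.imwrite('pics/p3s.png',big)
E
```

```text
t: 7.6
tool_pos: [0.492, -0.1109, 0.0369]
orientation: [-0.016, 3.141, 0.0]
force: [-0.0, -0.4, 0.1]
opening: 0.0599
t 7.6 pos [ 0.492  -0.1109  0.0369] yaw -179.41 F [-0.03 -0.42  0.12] M [ 0.072 -0.159 -0.021] open 0.0599
[[ 0.4929 -0.1112  0.0381]
 [ 0.4929 -0.1112  0.0381]
 [ 0.4929 -0.1112  0.0381]]
```

View pics/p3s.png

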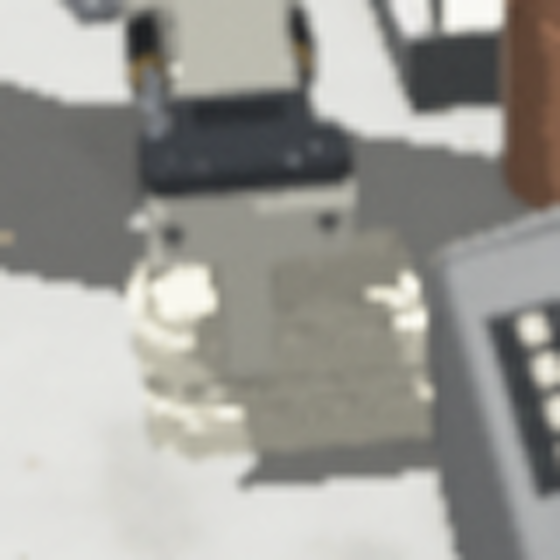

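```bash
python3 - <<'E'
from h import *
c=robot.read_camera('side')
ims=[]
for dx in(.0145,.0165):
    big=cv2.resize(c['color'],None,fx=6,fy=6,interpolation=cv2.INTER_CUBIC)
    overlay(c,big,traypts(.0333),(.4929+dx,-.1112,np.radians(180.6)),(0,0,255))
    overlay(c,big,traypts(),(.5092,-.1115,np.radians(180.5)),(255,0,0))
    ims.append(cv2.resize(big[1180:1500,1440:1840],None,fx=1,fy=1))
cv2.imwrite('pics/p4.png',np.hstack(ims))
for k in range(4):
    c=robot.read_camera('side');r=robot.mark_of('side','tray');print(mark('side',c,'tray'),mark('side',c,'base_rim'),robot.read_state()['tool_pos'].round(4))
E
```

```text
[(0.87, array([ 0.5088, -0.1124,  0.0331])), (0.46, array([ 0.5061, -0.1104, -0.0008]))] [(0.64, array([ 0.513 , -0.1105,  0.0314])), (0.16, array([ 0.4305, -0.4655, -0.0031]))] [ 0.4942 -0.1116  0.0397]
[(0.68, array([ 0.5089, -0.116 ,  0.0318]))] [(0.84, array([ 0.5091, -0.1116,  0.0305]))] [ 0.4938 -0.1114  0.0392]
[(0.78, array([ 0.5087, -0.1113,  0.0331]))] [] [ 0.4935 -0.1113  0.0389]
[(0.71, array([ 0.508 , -0.1122,  0.0306]))] [(0.88, array([ 0.5105, -0.1151,  0.0313]))] [ 0.4935 -0.1113  0.0388]
```

View pics/p4.png

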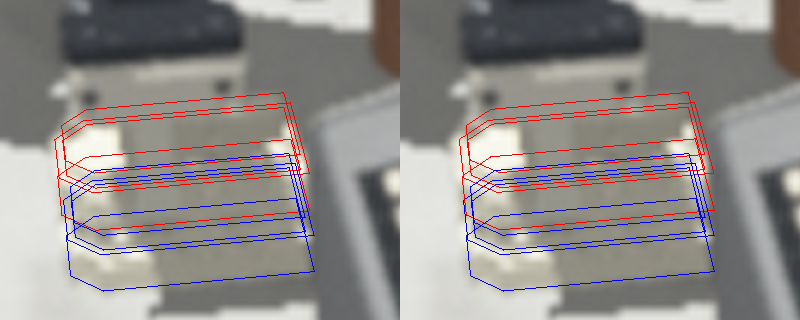

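```bash
python3 -m pendant '[{"delta_pos":[0,0,0.002],"spin":0},{"delta_pos":[0,0,0.004],"spin":0},{"delta_pos":[0,0,0.005],"spin":0},{"delta_pos":[0,0,0.006],"spin":0},{"delta_pos":[0,0,0.007],"spin":0},{"delta_pos":[0,0,0.008],"spin":0},{"delta_pos":[0,0,0.008],"spin":0}]'
python3 -c "
from h import *
st();robot.read_camera('side');st()"
```

```text
t: 9.2
tool_pos: [0.494, -0.1113, 0.0319]
orientation: [-0.017, 3.138, -0.001]
force: [-4.4, 2.8, 9.4]
opening: 0.0603
t 9.2 pos [ 0.494  -0.1113  0.0319] yaw -179.4 F [-4.36  2.77  9.41] M [ 0.189  0.546 -0.005] open 0.0603
t 9.25 pos [ 0.494  -0.1113  0.0319] yaw -179.4 F [-3.17  2.55  9.09] M [ 0.142  0.546 -0.039] open 0.0601
```

```bash
python3 -m pendant '[{"delta_pos":[0.0005,0,0.0006],"spin":0},{"delta_pos":[0.001,0,0.0008],"spin":0},{"delta_pos":[0.0007,0.0007,0.0008],"spin":0},{"delta_pos":[0,0.001,0.0008],"spin":0},{"delta_pos":[-0.0007,0.0007,0.0008],"spin":0},{"delta_pos":[-0.001,0,0.0008],"spin":0},{"delta_pos":[-0.0007,-0.0007,0.0008],"spin":0},{"delta_pos":[0,-0.001,0.0008],"spin":0},{"delta_pos":[0.0007,-0.0007,0.0008],"spin":0},{"delta_pos":[0,0,0.0008],"spin":0}]'
python3 -c "
from h import *
st();robot.read_camera('side');st()"
```

```text
t: 10.25
tool_pos: [0.4945, -0.1121, 0.0318]
orientation: [-0.017, 3.137, -0.004]
force: [-1.9, -3.1, 6.4]
opening: 0.0598
t 10.25 pos [ 0.4945 -0.1121  0.0318] yaw -179.39 F [-1.94 -3.12  6.36] M [-0.852  0.346  0.002] open 0.0598
t 10.3 pos [ 0.4945 -0.1121  0.0318] yaw -179.39 F [-1.13 -1.3   5.99] M [-0.448 -0.001 -0.049] open 0.0597
```

```bash
python3 - <<'E'
from h import *
c=robot.read_camera('side')
def edge(img,P0,P1,rng=4,show=None):
    # fit line near projected P0-P1 ; returns residual offsets at columns
    a,b=proj(c,[P0,P1]);us=np.arange(np.ceil(min(a[0],b[0])+2),max(a[0],b[0])-2)
    out=[]
    for u in us:
        v=a[1]+(b[1]-a[1])*(u-a[0])/(b[0]-a[0])
        vs=np.arange(v-rng,v+rng,.1)
        pr=cv2.remap(img,np.full((len(vs),1),u,np.float32),vs[:,None].astype(np.float32),cv2.INTER_CUBIC)[:,0].astype(float)
        pr=np.linalg.norm(np.gradient(cv2.GaussianBlur(pr,(1,9),2),axis=0),axis=1)
        k=pr.argmax();out.append((u,vs[k]-v,pr[k]))
    return np.array(out)
def test(fn,x,y,yw,z,name):
    img=cv2.imread(fn);C,s=np.cos(yw),np.sin(yw)
    # near long side is own +y at yaw180 (world -y)
    f=lambda X,Y:(x+C*X-s*Y,y+s*X+C*Y,z)
    o=edge(img,f(.041,.03),f(-.055,.03))
    med=np.median(o[:,1]);k=abs(o[:,1]-med)<1.2
    # robust line fit
    A=np.polyfit(o[k,0],o[k,1],1)
    for _ in range(3):
        r=o[:,1]-np.polyval(A,o[:,0]);k=abs(r)<.5;A=np.polyfit(o[k,0],o[k,1],1)
    L=np.ptp(o[:,0]); print(name,'slope px over len',round(A[0]*L,2),'off',np.polyval(A,o[:,0].mean()).round(2),'n',k.sum(),len(o),'deg per px',)
    print(o[:,1].round(1))
b=(.5092,-.1115,np.radians(180.5),0)
test('pics/side0.png',*b,'base side0')
test('pics/p1.png',*b,'base p1')
test('pics/p3.png',*b,'base p3')
test('pics/p1.png',.4977+.0155,-.1099,np.radians(181.26),.0922,'held p1')
test('pics/p3.png',.4935+.0155,-.1113,np.radians(180.6),.0340,'held p3')
# sensitivity
q=[proj(c,[(.509+np.cos(np.radians(w))*X-np.sin(np.radians(w))*.03,-.1115+np.sin(np.radians(w))*X+np.cos(np.radians(w))*.03,0) for X in(.041,-.055)]) for w in(180,181)]
print([ (a[1]-a[0]).round(2) for a in q])
E
```

```text
base side0 slope px over len 0.45 off 0.4 n 28 31 deg per px
[ 0.4  0.4 -0.2  0.5  0.1  0.2  0.3  0.3  0.4  0.4  0.4  0.4 -0.2  0.6
 -0.   0.1  0.2  0.3  0.3  0.4  0.3  0.3  0.4  0.6 -0.1  0.7  0.8  0.9
  1.  -3.6  0.3]
base p1 slope px over len 1.89 off 0.91 n 20 31 deg per px
[ 0.4  0.4 -0.2  0.1  0.2  0.2  0.3  0.4  0.4  0.4  0.3  0.4  0.7  1.6
  1.7  1.7  1.8  1.9  1.9  2.1  2.2  1.7  1.4  1.5  1.6  1.6  1.7  1.3
  1.   1.1  1.2]
base p3 slope px over len -0.08 off 0.35 n 28 31 deg per px
[ 0.4  0.4 -0.1  0.6  0.1  3.3  3.1  2.4  0.1  0.2  0.4  0.6  0.7  0.8
  0.7  0.4  0.2  0.3  0.1  0.3  0.4  0.6  0.6  0.5  0.6 -0.  -0.   0.1
  0.2  0.2  0.3]
held p1 slope px over len -0.12 off 0.08 n 25 33 deg per px
[-0.1 -0.   0.2  0.1  0.2  0.3 -0.6 -1.6 -1.5 -1.4 -1.3 -0.2 -0.1 -0.
  0.2  0.3  0.3  0.4  0.4  0.6  0.8 -0.1 -0.2 -0.   0.1  0.2  0.2  0.2
  0.3 -0.3 -0.5 -0.3 -0.1]
held p3 slope px over len 0.07 off -0.26 n 14 32 deg per px
[ 3.   3.3  3.5  3.5  3.5  3.5  3.6 -0.2 -0.2 -0.3 -0.2  3.4  3.4  3.5
 -0.5 -0.3 -0.2  1.8  3.   1.8  0.1  3.3  3.3 -0.5 -0.5 -0.5  1.4 -0.3
 -3.5 -3.5 -0.  -0. ]
[array([35.2 , -3.05]), array([35.12, -3.41])]
```

```bash
python3 - <<'E'
from h import *
c=robot.read_camera('top');img=cv2.imread('pics/top0.png')
def edge(P0,P1,rng=3.5):
    a,b=proj(c,[P0,P1]);n=int(abs(b-a).max())
    d=(b-a)/np.linalg.norm(b-a);nn=np.array([-d[1],d[0]]);out=[]
    for t in np.linspace(.05,.95,n):
        p=a+(b-a)*t;o=np.arange(-rng,rng,.1);q=(p+o[:,None]*nn).astype(np.float32)
        pr=cv2.remap(img,q[:,:1],q[:,1:],cv2.INTER_LINEAR)[:,0].astype(float)
        g=np.linalg.norm(np.gradient(cv2.GaussianBlur(pr,(1,9),2),axis=0),axis=1);k=g.argmax();out.append((t,o[k],g[k]))
    o=np.array(out);A=np.polyfit(o[:,0],o[:,1],1);k=abs(o[:,1]-np.median(o[:,1]))<1.5
    for _ in range(4):
        A=np.polyfit(o[k,0],o[k,1],1);k=abs(o[:,1]-np.polyval(A,o[:,0]))<.7
    L=np.linalg.norm(b-a)
    return np.degrees(A[0]/L).round(2),np.polyval(A,.5).round(2),k.sum(),len(o),o[:,1].round(1)
for nm,x,y,w in(('base',.5094,-.1115,180.5),('loose',.4392,-.2884,25.2)):
    w=np.radians(w);C,s=np.cos(w),np.sin(w)
    for Y,z,ins in((.03,0,0),(.03,.02,0),(.0265,.028,.0035),(-.03,0,0),(-.03,.02,0),(-.0265,.028,0)):
        f=lambda X:(x+C*X-s*Y,y+s*X+C*Y,z)
        print(nm,Y,z,*edge(f(-.053),f(.039)))
print([proj(c,(.51,-.1115,z)) for z in(0,.02)], proj(c,(.51,-.1015,0)))
E
```

```text
base 0.03 0 -0.54 2.32 26 31 [0.9 2.5 2.5 2.6 2.6 2.6 2.6 0.7 2.7 2.7 2.8 1.9 1.9 1.9 2.  2.  2.1 2.1
 2.1 2.1 2.2 2.2 2.3 2.3 1.3 1.4 2.4 2.4 0.4 2.5 2.5]
base 0.03 0.02 -0.42 2.78 25 32 [1.8 2.9 3.  3.  3.  3.  3.  1.2 1.2 3.  3.  3.  2.4 2.4 2.5 2.5 2.5 2.6
 2.6 2.7 2.7 2.7 2.7 2.8 2.8 1.9 1.9 2.9 1.  1.  2.9 2.9]
base 0.0265 0.028 -0.6 1.85 26 32 [ 0.8  2.   1.9  2.   2.1  2.1  2.1  0.2  2.3  2.3  2.3  2.2  1.5  1.6
  1.4  1.5  1.5  1.5  1.6  1.6  1.7  1.7  1.8  1.8  1.8  0.7  0.8  1.9
 -0.1  0.   2.   2.1]
base -0.03 0 2.46 -1.02 25 31 [-1.1 -1.1 -1.1 -1.  -1.  -1.2  1.1 -1.9 -2.  -2.3  2.2  1.3 -1.6 -2.1
 -2.7 -1.6 -1.6 -1.6 -1.5 -1.5 -1.4 -1.3 -0.3 -0.3 -0.3 -0.2 -0.2 -0.2
 -0.1 -0.1 -0.1]
base -0.03 0.02 2.27 -0.81 25 32 [-1.  -0.9 -0.9 -0.8 -0.8 -0.8  1.3 -2.7 -1.7 -1.7 -2.4  0.4  1.5 -1.5
 -2.3 -1.4 -1.4 -1.5 -1.3 -1.3 -1.2 -1.3 -0.3 -0.2 -0.2 -0.1 -0.1 -0.1
  0.   0.   0.   0. ]
base -0.0265 0.028 2.06 0.65 16 32 [ 0.4  0.4  0.4  0.4  0.5  0.4  2.7 -1.4 -0.4 -0.6 -1.1  1.7  2.8 -0.2
 -1.1 -0.5 -0.1 -0.2  0.   0.   0.   0.   1.   1.1  1.1  1.2  1.2  1.2
  1.3  1.3  1.3  1.3
[... 469 characters left out ...]
.9  0.  -1.8 -1.5 -1.7  0.1 -1.7  0.  -1.7 -1.5 -1.7 -1.5]
loose -0.03 0 -0.29 -1.35 24 28 [-1.3 -1.2 -1.3 -1.4 -1.6 -1.2 -1.1 -1.2 -1.  -2.7 -1.7 -1.4 -1.  -1.2
  0.1 -1.3 -1.6 -1.6  0.2 -1.7 -1.3  0.1 -1.4 -1.7 -1.3 -1.6 -1.3 -1. ]
loose -0.03 0.02 0.51 -2.49 20 28 [-1.4 -2.6 -2.5 -2.4 -2.6 -2.9 -2.5 -2.4 -2.5 -2.3 -1.2 -2.9 -2.6 -2.3
 -2.5 -2.2 -2.5 -3.  -2.7 -1.2 -2.7 -1.2 -1.4 -2.9 -1.6 -1.1 -1.4 -2.5]
loose -0.0265 0.028 -0.63 -1.88 23 28 [-0.6 -1.6 -1.8 -1.6 -1.9 -2.2 -1.9 -1.6 -1.8 -1.6 -3.1 -0.6 -2.  -1.7
 -1.8 -1.6 -0.3 -2.1 -2.1 -2.  -2.1 -1.9 -0.4 -1.9 -2.2 -1.8 -2.2 -1.9]
[array([[297.29598242, 233.16688516]]), array([[297.63848265, 233.10124194]])] [[293.86268742 233.26059989]]
```

```bash
python3 -m pendant '[{"delta_pos":[0,-0.0005,0.0003],"spin":0},{"delta_pos":[0,-0.001,0.0005],"spin":0},{"delta_pos":[0,-0.001,0.0006],"spin":0}]'
python3 -c "
from h import *
st()"
python3 -m pendant '[{"delta_pos":[-0.0006,0,0.0003],"spin":0},{"delta_pos":[-0.001,0,0.0005],"spin":0},{"delta_pos":[-0.001,0,0.0006],"spin":0}]'
python3 -c "
from h import *
st()"
```

```text
t: 10.7
tool_pos: [0.4939, -0.1131, 0.0305]
orientation: [-0.016, 3.138, -0.004]
force: [0.9, -0.7, -0.1]
opening: 0.0602
t 10.7 pos [ 0.4939 -0.1131  0.0305] yaw -179.4 F [ 0.86 -0.75 -0.11] M [-0.065 -0.192 -0.003] open 0.0602
t: 11.0
tool_pos: [0.4946, -0.1131, 0.0295]
orientation: [-0.016, 3.139, -0.003]
force: [-0.8, -1.4, -0.9]
opening: 0.06
t 11.0 pos [ 0.4946 -0.1131  0.0295] yaw -179.4 F [-0.8  -1.45 -0.86] M [-0.148 -0.063 -0.058] open 0.06
```

```bash
python3 -m pendant '[{"delta_pos":[0,0,0.0015],"spin":0},{"delta_pos":[0,0,0.003],"spin":0},{"delta_pos":[0,0,0.004],"spin":0},{"delta_pos":[0,0,0.005],"spin":0},{"delta_pos":[0,0,0.005],"spin":0}]'
python3 -c "
from h import *
st();robot.read_camera('side');st()"
```

```text
t: 11.5
tool_pos: [0.4947, -0.1132, 0.0247]
orientation: [-0.016, 3.139, -0.004]
force: [-1.4, -1.6, 1.9]
opening: 0.0597
t 11.5 pos [ 0.4947 -0.1132  0.0247] yaw -179.4 F [-1.37 -1.64  1.91] M [-0.077 -0.042  0.021] open 0.0597
t 11.55 pos [ 0.4946 -0.1132  0.0246] yaw -179.4 F [-0.58 -1.21  0.96] M [-0.099 -0.069  0.054] open 0.0597
```

```bash
python3 -m pendant '[{"delta_pos":[0,0,0.0007],"spin":0},{"delta_pos":[0,0,0.0012],"spin":0},{"delta_pos":[0,0,0.0015],"spin":0},{"delta_pos":[0,0,0.0015],"spin":0}]'
python3 -c "
from h import *
st();robot.read_camera('side');st()"
```

```text
t: 11.95
tool_pos: [0.4951, -0.1133, 0.0242]
orientation: [-0.016, 3.138, -0.004]
force: [-3.1, -0.9, 9.3]
opening: 0.0598
t 11.95 pos [ 0.4951 -0.1133  0.0242] yaw -179.41 F [-3.13 -0.86  9.26] M [ 0.248  0.477 -0.001] open 0.0598
t 12.0 pos [ 0.4951 -0.1133  0.0241] yaw -179.41 F [-2.97 -0.92  8.97] M [ 0.269  0.418 -0.026] open 0.0601
```

```bash
python3 -m pendant '[{"delta_pos":[0,0,-0.0005],"spin":0},{"delta_pos":[0,0,-0.0005],"spin":0},{"delta_pos":[0,0,-0.0005],"spin":0},{"delta_pos":[0,0,-0.0005],"spin":0},{"delta_pos":[0,0,-0.02],"spin":0},{"delta_pos":[0,0,-0.05],"spin":0},{"delta_pos":[0,0,-0.1],"spin":0},{"delta_pos":[0,0,-0.13],"spin":0}]' -1
python3 -c "
from h import *
st();delta((.30,.1,.16),-110)"
```

```text
t: 12.8
tool_pos: [0.4955, -0.1132, 0.1574]
orientation: [-0.016, 3.135, -0.005]
force: [1.2, -0.1, -0.0]
opening: 0.0931
t 12.8 pos [ 0.4955 -0.1132  0.1574] yaw -179.4 F [ 1.23 -0.14 -0.03] M [-0.033 -0.192 -0.004] open 0.0931
d [ 0.1933  0.2152 -0.0045] spin -1.2113 yaw now -179.4 tilt [-0.0064 -0.0033 -1.    ] q [-3.250e-01 -8.900e-02  1.824e+00 -1.000e-03  1.400e+00 -1.906e+00]
```

```bash
python3 -m pendant '[{"delta_pos":[0.01,0.01,0],"spin":0.1},{"delta_pos":[0.03,0.03,0],"spin":0.24},{"delta_pos":[0.05,0.05,0],"spin":0.38},{"delta_pos":[0.07,0.07,0],"spin":0.52},{"delta_pos":[0.08,0.1,0],"spin":0.66},{"delta_pos":[0.08,0.13,0],"spin":0.8},{"delta_pos":[0.08,0.15,0],"spin":0.94},{"delta_pos":[0.08,0.16,0],"spin":1.08},{"delta_pos":[0.08,0.16,0],"spin":1.22},{"delta_pos":[0.08,0.16,0],"spin":1.26}]'
python3 - <<'E'
from h import *
st()
c=snap('top','k1')
def box(x0,x1,y0,y1,z0,z1):return np.array([[x,y,z] for z in(z0,z1) for x,y in((x0,y0),(x1,y0),(x1,y1),(x0,y1))],float)
rackp=[box(-.045,.045,-.065,.065,0,.006),box(-.016,.016,-.055,.055,0,.034)]
# cover in standing frame: local x=rack x (thickness), local y = own x
covp=[box(-.01,.01,-.055,.055,.006,.066)]
big=cv2.resize(c['color'],None,fx=6,fy=6,interpolation=cv2.INTER_CUBIC)
mr=robot.outline_of('top','rack');mc=robot.outline_of('top','cover')
print([(x['score'],x['mask'].sum(),np.argwhere(x['mask']).mean(0)) for x in mr+mc])
m=mr[0]['mask']|mc[0]['mask']
p,e,n=fit(c,m,rackp+covp,(.46,.3,np.radians(18)));print('rack',p.round(4),np.degrees(p[2]),e,n)
q,e,n=fit(c,mc[0]['mask'],covp,(.46,.3,p[2]));print('cover',q.round(4),np.degrees(q[2]),e,n)
overlay(c,big,rackp,p,(0,0,255));overlay(c,big,covp,q,(255,0,0))
u,v=(proj(c,[p[0],p[1],0])[0]*6).astype(int)
cv2.imwrite('pics/k1o.png',big[v-220:v+220,u-250:u+250])
for l in('cover','cover_grip','rack'):print(mark('top',c,l))
E
```

```text
t: 13.8
tool_pos: [0.4137, 0.0465, 0.1562]
orientation: [1.839, 2.539, 0.002]
force: [0.5, 0.4, -0.0]
opening: 0.0933
t 13.8 pos [0.4137 0.0465 0.1562] yaw 108.17 F [ 0.49  0.36 -0.03] M [-0.07  -0.088  0.029] open 0.0933
[(0.75, np.int64(1081), array([254.04347826, 156.6373728 ])), (0.58, np.int64(357), array([254.54901961, 153.52661064]))]
rack [0.4593 0.3015 0.3454] 19.78747662113399 70.15578623606305 1390.0
cover [0.4603 0.2954 0.336 ] 19.253163253256584 34.77965397923876 357.0
[(0.57, array([0.4519, 0.2991, 0.0379]))]
[(0.8, array([0.463 , 0.3058, 0.0367]))]
[(0.63, array([ 0.4611,  0.2995, -0.0006]))]
```

View pics/k1o.png

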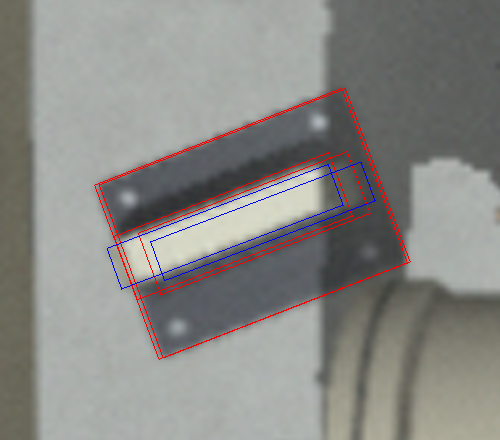

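View pics/k1.png

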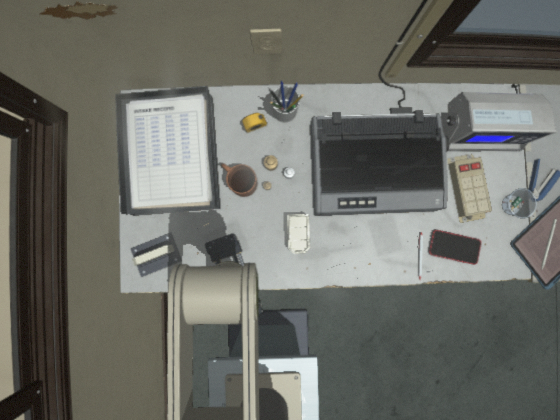

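```bash
python3 - <<'E'
from h import *
c=robot.read_camera('top')
o=outl()  # own x, own y
P=[]
for t in(-.01,.01):
    P.append(np.c_[np.full(6,t),o[:,0],o[:,1]+.036])
covp=[np.vstack(P)]
ps=[]
big=cv2.resize(c['color'],None,fx=6,fy=6,interpolation=cv2.INTER_CUBIC)
for k in range(2):
    if k:c=robot.read_camera('top')
    mc=robot.outline_of('top','cover')[0]['mask']
    q,e,n=fit(c,mc,covp,(.46,.3,np.radians(19.5)));print('cover',q.round(4),np.degrees(q[2]),e,n)
overlay(c,big,covp,q,(255,0,0))
overlay(c,big,covp,(.4593,.3015,np.radians(19.6)),(0,0,255))
u,v=(proj(c,[.46,.3,0])[0]*6).astype(int)
cv2.imwrite('pics/k2o.png',big[v-220:v+220,u-250:u+250])
E
```

```text
cover [0.4591 0.3007 0.3489] 19.989989803146603 22.360492118415994 366.0
cover [0.4586 0.3016 0.3349] 19.18925921244351 25.554263744713573 336.0
```

View pics/k2o.png

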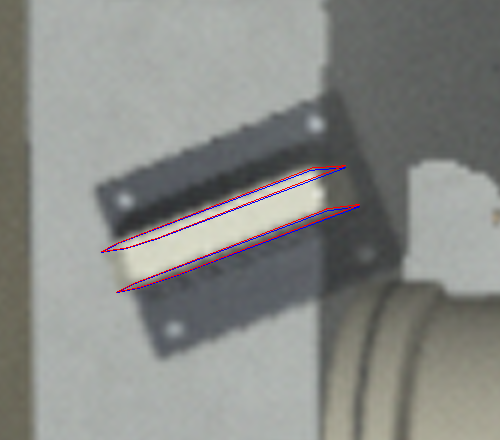

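```bash
python3 -c "
from h import *
delta((.459,.301,.12),109.6)"
```

```text
d [0.228  0.1233 0.0358] spin -0.0208 yaw now 108.41 tilt [-0.0051  0.005  -1.    ] q [-0.01  -0.362  2.056 -0.003  1.441 -0.331]
```

```bash
python3 -m pendant '[{"delta_pos":[0.02,0.011,0],"spin":-0.02},{"delta_pos":[0.055,0.03,0.005],"spin":-0.02},{"delta_pos":[0.09,0.049,0.01],"spin":-0.02},{"delta_pos":[0.125,0.068,0.015],"spin":-0.02},{"delta_pos":[0.16,0.087,0.02],"spin":-0.02},{"delta_pos":[0.195,0.105,0.025],"spin":-0.02},{"delta_pos":[0.22,0.119,0.03],"spin":-0.02},{"delta_pos":[0.228,0.1233,0.036],"spin":-0.02},{"delta_pos":[0.228,0.1233,0.036],"spin":-0.02},{"delta_pos":[0.228,0.1233,0.036],"spin":-0.02}]'
python3 -c "
from h import *
st();delta((.459,.301,.037),109.6)
c=snap('side','k3');cv2.imwrite('pics/k3c.png',cv2.resize(c['color'][60:210,170:330],None,fx=4,fy=4))"
```

```text
t: 15.3
tool_pos: [0.4588, 0.3, 0.1194]
orientation: [1.808, 2.561, -0.001]
force: [-0.3, -0.6, -0.3]
opening: 0.0928
t 15.3 pos [0.4588 0.3    0.1194] yaw 109.56 F [-0.26 -0.6  -0.31] M [-0.055 -0.076  0.026] open 0.0928
d [0.0013 0.0003 0.0824] spin -0.0007 yaw now 109.56 tilt [-0.0058  0.0037 -1.    ] q [ 0.49   0.058  1.75  -0.006  1.331  0.15 ]
```

View pics/k3c.png

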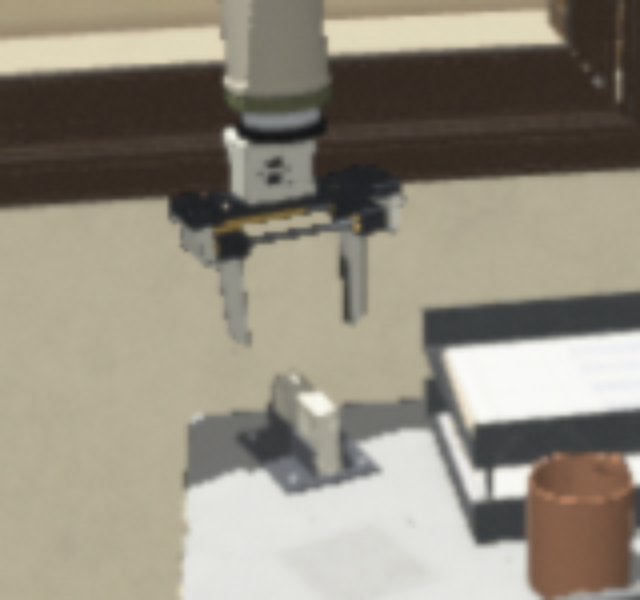

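```bash
python3 - <<'E'
from h import *
ct=robot.read_camera('top');cs=robot.read_camera('side')
for z in(0,.04,.08,.1,.12):
    p=ray(ct,[[217,210],[121,213]],z);print(z,p.round(3).tolist(),((proj(cs,p)-[170,60])*4).round(0).tolist())
E
python3 -c "
import cv2
a=cv2.imread('pics/side0.png');cv2.imwrite('pics/lt.png',cv2.resize(a[60:210,170:330],None,fx=4,fy=4))"
```

```text
0 [[0.584, 0.121, 0.0], [0.582, 0.405, 0.0]] [[467.0, 538.0], [428.0, 397.0]]
0.04 [[0.581, 0.115, 0.04], [0.58, 0.39, 0.04]] [[463.0, 499.0], [426.0, 365.0]]
0.08 [[0.578, 0.109, 0.08], [0.577, 0.374, 0.08]] [[460.0, 457.0], [423.0, 332.0]]
0.1 [[0.577, 0.106, 0.1], [0.576, 0.367, 0.1]] [[458.0, 436.0], [422.0, 315.0]]
0.12 [[0.575, 0.103, 0.12], [0.574, 0.359, 0.12]] [[456.0, 414.0], [421.0, 297.0]]
```

View pics/lt.png

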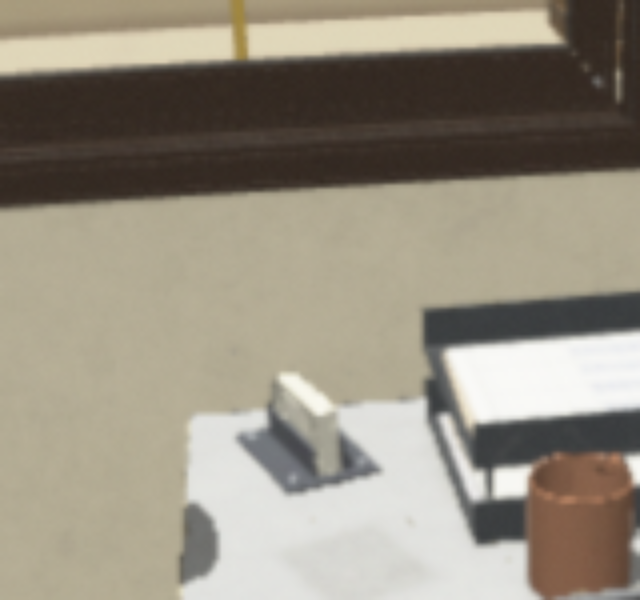

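```bash
python3 -m pendant '[{"delta_pos":[0.001,0,0.02],"spin":0},{"delta_pos":[0.001,0,0.045],"spin":0},{"delta_pos":[0.001,0,0.065],"spin":0},{"delta_pos":[0.001,0,0.076],"spin":0},{"delta_pos":[0.001,0,0.081],"spin":0},{"delta_pos":[0.001,0,0.0815],"spin":0},{"delta_pos":[0.001,0,0.0815],"spin":0}]'
python3 -c "
from h import *
st()
c=snap('side','k4');cv2.imwrite('pics/k4c.png',cv2.resize(c['color'][90:210,200:330],None,fx=5,fy=5))"
```

```text
t: 16.15
tool_pos: [0.4603, 0.3008, 0.0398]
orientation: [1.809, 2.558, 0.004]
force: [0.0, 1.1, -0.1]
opening: 0.093
t 16.15 pos [0.4603 0.3008 0.0398] yaw 109.47 F [ 0.02  1.06 -0.1 ] M [ 0.016 -0.139  0.015] open 0.093
```

View pics/k4c.png

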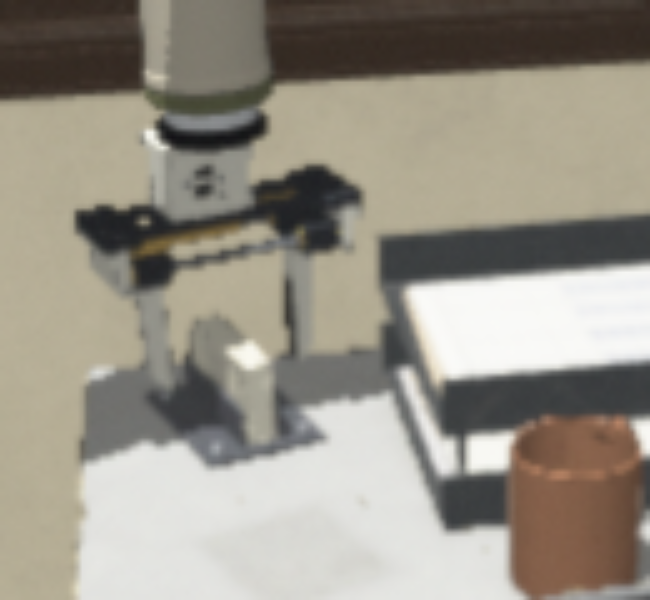

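```bash
python3 -m pendant '[{"delta_pos":[0,0,0.001],"spin":0},{"delta_pos":[0,0,0.0015],"spin":0},{"delta_pos":[0,0,0.0015],"spin":0},{"delta_pos":[0,0,0.0015],"spin":0},{"delta_pos":[0,0,0.0015],"spin":0},{"delta_pos":[0,0,0.0015],"spin":0},{"delta_pos":[0,0,0.0015],"spin":0},{"delta_pos":[0,0,0.0015],"spin":0}]' 1 15
python3 -c "
from h import *
st()"
```

```text
t: 17.0
tool_pos: [0.4604, 0.3009, 0.0384]
orientation: [1.809, 2.559, 0.005]
force: [0.5, -0.5, 0.0]
opening: 0.0339
t 17.0 pos [0.4604 0.3009 0.0384] yaw 109.48 F [ 0.55 -0.45  0.  ] M [-0.019 -0.128  0.01 ] open 0.0339
```

```bash
python3 -m pendant '[{"delta_pos":[0,0,0.0],"spin":0},{"delta_pos":[0,0,0],"spin":0},{"delta_pos":[0,0,0],"spin":0},{"delta_pos":[0,0,0],"spin":0}]' 1 20
python3 -c "
from h import *
st()"
```

```text
t: 17.4
tool_pos: [0.4604, 0.3009, 0.0385]
orientation: [1.809, 2.559, 0.004]
force: [-0.7, -0.2, 0.5]
opening: 0.0199
t 17.4 pos [0.4604 0.3009 0.0385] yaw 109.48 F [-0.73 -0.16  0.54] M [-0.089  0.055 -0.022] open 0.0199
```

```bash
python3 -m pendant '[{"delta_pos":[0,0,-0.005],"spin":0},{"delta_pos":[0,0,-0.015],"spin":0},{"delta_pos":[0,0,-0.03],"spin":0},{"delta_pos":[0,0,-0.05],"spin":0},{"delta_pos":[0,0,-0.07],"spin":0},{"delta_pos":[0,0,-0.085],"spin":0},{"delta_pos":[0,0,-0.09],"spin":0}]'
python3 - <<'E'
from h import *
st();delta((.45,.15,.12),180.6)
c=snap('side','k5');cv2.imwrite('pics/k5c.png',cv2.resize(c['color'][60:210,170:330],None,fx=4,fy=4))
E
```

```text
t: 18.1
tool_pos: [0.4611, 0.3019, 0.1317]
orientation: [1.808, 2.557, 0.011]
force: [1.1, -0.3, -0.2]
opening: 0.0196
t 18.1 pos [0.4611 0.3019 0.1317] yaw 109.48 F [ 1.07 -0.29 -0.16] M [-0.061 -0.08   0.099] open 0.0196
d [-0.1395 -0.0612  0.0116] spin -1.2413 yaw now 109.48 tilt [-0.0044  0.0115 -0.9999] q [ 0.491  0.047  1.738 -0.006  1.346  0.152]
```

View pics/k5c.png

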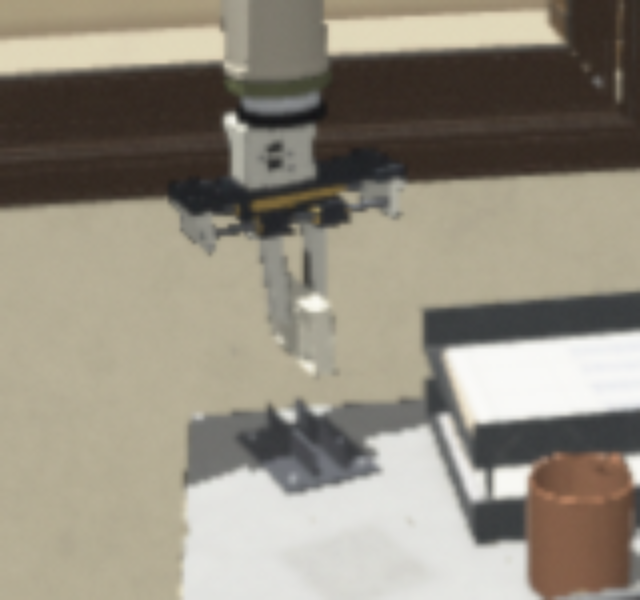

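```bash
python3 -m pendant '[{"delta_pos":[-0.01,-0.004,0],"spin":-0.13},{"delta_pos":[-0.025,-0.011,0],"spin":-0.26},{"delta_pos":[-0.045,-0.02,0],"spin":-0.4},{"delta_pos":[-0.065,-0.03,0],"spin":-0.54},{"delta_pos":[-0.085,-0.038,0],"spin":-0.68},{"delta_pos":[-0.105,-0.047,0.005],"spin":-0.82},{"delta_pos":[-0.12,-0.053,0.01],"spin":-0.96},{"delta_pos":[-0.132,-0.058,0.0116],"spin":-1.1},{"delta_pos":[-0.1395,-0.0612,0.0116],"spin":-1.2},{"delta_pos":[-0.1395,-0.0612,0.0116],"spin":-1.24}]'
python3 - <<'E'
from h import *
c=snap('side','k6');st();delta((.45,.15,.04),180.6);cv2.imwrite('pics/k6c.png',cv2.resize(c['color'][90:240,190:350],None,fx=4,fy=4))
E
```

```text
t: 19.15
tool_pos: [0.4491, 0.1487, 0.1186]
orientation: [-0.019, 3.131, -0.002]
force: [0.1, 0.9, -0.8]
opening: 0.0202
t 19.2 pos [0.4492 0.1492 0.1187] yaw -179.27 F [-0.62  0.29 -0.38] M [ 0.059 -0.108  0.02 ] open 0.0198
d [-0.      0.0009  0.0787] spin -6.2808 yaw now -179.27 tilt [-0.0103 -0.0011 -0.9999] q [ 0.215 -0.157  1.958 -0.003  1.33  -1.368]
```

View pics/k6c.png

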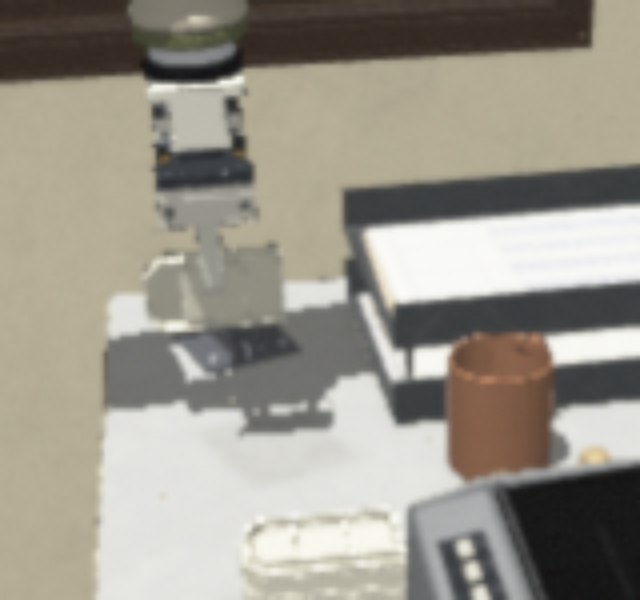

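```bash
python3 -m pendant '[{"delta_pos":[0,0,0.02],"spin":0},{"delta_pos":[0,0,0.045],"spin":0},{"delta_pos":[0,0,0.065],"spin":0},{"delta_pos":[0,0,0.076],"spin":0},{"delta_pos":[0,0,0.08],"spin":0},{"delta_pos":[0,0,0.082],"spin":0},{"delta_pos":[0,0,0.083],"spin":0},{"delta_pos":[0,0,0.084],"spin":0},{"delta_pos":[0,0,0.085],"spin":0},{"delta_pos":[0,0,0.085],"spin":0}]'
python3 - <<'E'
from h import *
st();c=snap('side','k7');st();cv2.imwrite('pics/k7c.png',cv2.resize(c['color'][90:240,190:350],None,fx=4,fy=4))
E
```

```text
t: 20.2
tool_pos: [0.4503, 0.1491, 0.034]
orientation: [-0.02, 3.131, -0.001]
force: [-0.6, -0.6, -0.8]
opening: 0.0198
t 20.2 pos [0.4503 0.1491 0.034 ] yaw -179.27 F [-0.62 -0.57 -0.77] M [ 0.078 -0.105  0.002] open 0.0198
t 20.25 pos [0.4503 0.1491 0.0339] yaw -179.27 F [0.33 0.74 0.09] M [ 0.014 -0.099  0.033] open 0.0198
```

View pics/k7c.png

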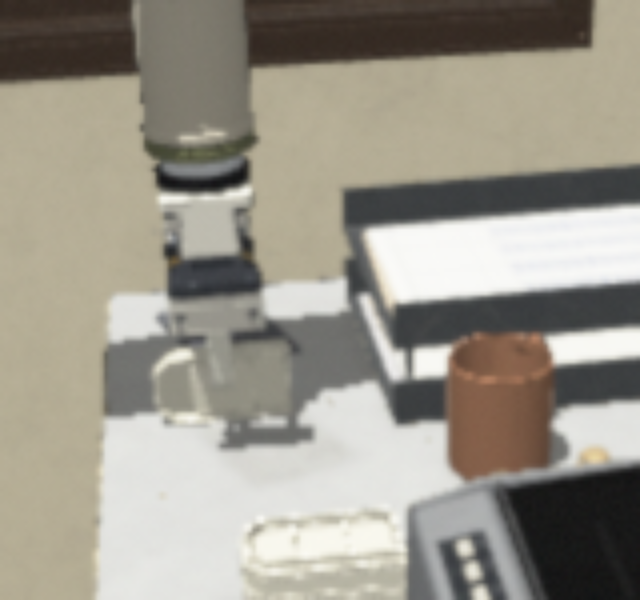

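Go down a touch more to contact.

```bash
python3 -m pendant '[{"delta_pos":[0,0,0.0007],"spin":0},{"delta_pos":[0,0,0.0014],"spin":0},{"delta_pos":[0,0,0.002],"spin":0},{"delta_pos":[0,0,0.0022],"spin":0}]'
python3 - <<'E'
from h import *
st();c=snap('side','k8');st()
E
```

```text
t: 20.65
tool_pos: [0.4507, 0.1491, 0.0324]
orientation: [-0.02, 3.13, -0.002]
force: [-1.1, -0.7, 7.9]
opening: 0.0197
t 20.65 pos [0.4507 0.1491 0.0324] yaw -179.27 F [-1.06 -0.73  7.92] M [-0.17   0.383  0.024] open 0.0197
t 20.7 pos [0.4507 0.1491 0.0324] yaw -179.27 F [-0.62 -0.94  5.68] M [-0.177  0.304  0.031] open 0.0199
```

```bash
python3 -m pendant '[{"delta_pos":[0,0,-0.0004],"spin":0},{"delta_pos":[0,0,-0.0004],"spin":0},{"delta_pos":[0,0,-0.0004],"spin":0},{"delta_pos":[0,0,-0.0004],"spin":0},{"delta_pos":[0,0,-0.0004],"spin":0},{"delta_pos":[0,0,-0.0004],"spin":0},{"delta_pos":[0,0,-0.006],"spin":0},{"delta_pos":[0,0,-0.013],"spin":0},{"delta_pos":[0,0,-0.013],"spin":0}]' -0.5
python3 - <<'E'
from h import *
st();c=snap('side','k9');st();cv2.imwrite('pics/k9c.png',cv2.resize(c['color'][90:240,190:350],None,fx=4,fy=4))
E
```

```text
t: 21.6
tool_pos: [0.4516, 0.1494, 0.0469]
orientation: [-0.02, 3.128, -0.001]
force: [0.7, -0.1, -0.3]
opening: 0.0695
t 21.6 pos [0.4516 0.1494 0.0469] yaw -179.27 F [ 0.67 -0.13 -0.27] M [ 0.021 -0.086 -0.018] open 0.0695
t 21.65 pos [0.4514 0.1493 0.0465] yaw -179.27 F [-0.12 -0.14 -0.17] M [ 0.005 -0.137  0.023] open 0.0696
```

View pics/k9c.png

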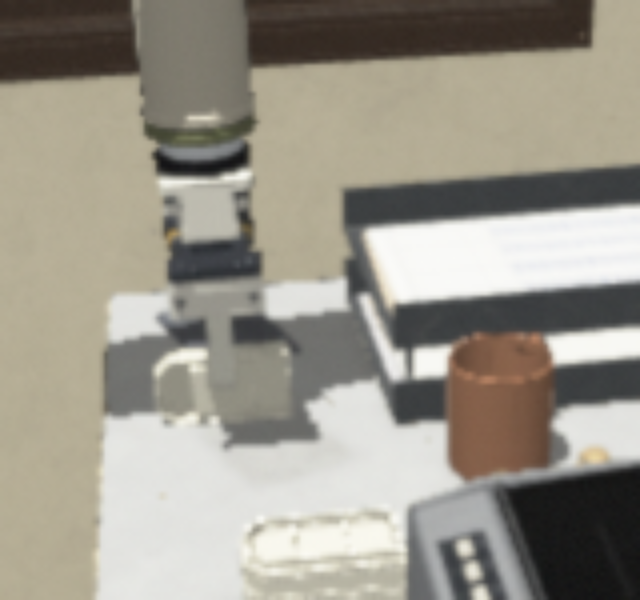

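```bash
python3 -m pendant '[{"delta_pos":[0,-0.01,0],"spin":0},{"delta_pos":[0,-0.019,0],"spin":0},{"delta_pos":[0,-0.024,0],"spin":0},{"delta_pos":[0,-0.028,0],"spin":0},{"delta_pos":[0,-0.032,0],"spin":0},{"delta_pos":[0,-0.036,0],"spin":0},{"delta_pos":[0,-0.039,0],"spin":0},{"delta_pos":[0,-0.042,0],"spin":0}]'
python3 - <<'E'
from h import *
st();c=snap('side','m1');st();cv2.imwrite('pics/m1c.png',cv2.resize(c['color'][90:240,190:350],None,fx=4,fy=4))
E
```

```text
t: 22.45
tool_pos: [0.4519, 0.1071, 0.0464]
orientation: [-0.02, 3.128, -0.001]
force: [0.0, -0.5, -0.4]
opening: 0.0695
t 22.45 pos [0.4519 0.1071 0.0464] yaw -179.27 F [ 0.02 -0.52 -0.43] M [ 0.024 -0.156 -0.032] open 0.0695
t 22.5 pos [0.4519 0.1068 0.0464] yaw -179.27 F [-0.52 -0.91  0.55] M [ 0.033 -0.195 -0.024] open 0.0699
```

View pics/m1c.png

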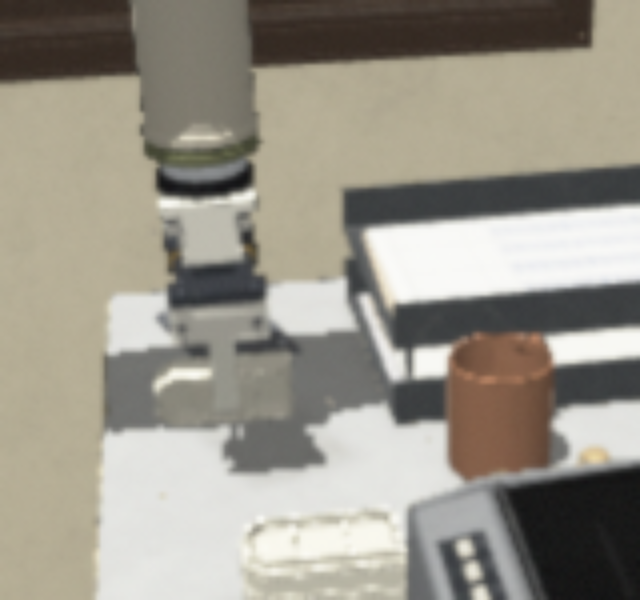

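```bash
python3 -m pendant '[{"delta_pos":[0,-0.003,0],"spin":0},{"delta_pos":[0,-0.006,0],"spin":0},{"delta_pos":[0,-0.009,0],"spin":0},{"delta_pos":[0,-0.01,0],"spin":0},{"delta_pos":[0,-0.01,0],"spin":0}]'
python3 - <<'E'
from h import *
st();c=snap('side','m2');st();cv2.imwrite('pics/m2c.png',cv2.resize(c['color'][90:240,190:350],None,fx=4,fy=4))
E
```

```text
t: 23.0
tool_pos: [0.4521, 0.0966, 0.0464]
orientation: [-0.02, 3.128, -0.001]
force: [0.3, -0.9, 0.3]
opening: 0.0698
t 23.0 pos [0.4521 0.0966 0.0464] yaw -179.28 F [ 0.27 -0.87  0.3 ] M [ 0.039 -0.157 -0.034] open 0.0698
t 23.05 pos [0.452  0.0967 0.0464] yaw -179.28 F [ 0.86 -0.81  0.24] M [ 0.082 -0.14  -0.028] open 0.0697
```

View pics/m2c.png

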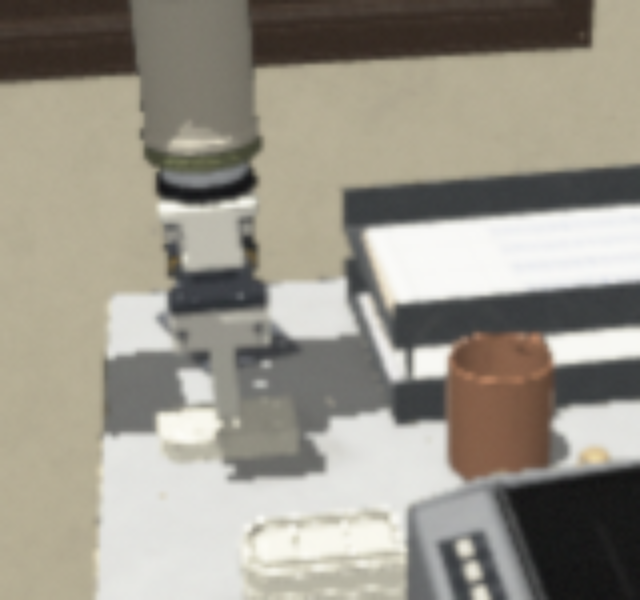

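```bash
python3 -m pendant '[{"delta_pos":[0,0,-0.02],"spin":0},{"delta_pos":[0,0.01,-0.05],"spin":0},{"delta_pos":[0,0.045,-0.08],"spin":0},{"delta_pos":[0.01,0.09,-0.09],"spin":0},{"delta_pos":[0.02,0.13,-0.09],"spin":0},{"delta_pos":[0.03,0.17,-0.09],"spin":0}]' -1
python3 - <<'E'
from h import *
st()
for cam in('top','side'):
    c=snap(cam,'n1'+cam);big=cv2.resize(c['color'],None,fx=6,fy=6,interpolation=cv2.INTER_CUBIC)
    m=robot.outline_of(cam,'cover')
    print([(x['score'],x['mask'].sum(),np.argwhere(x['mask']).mean(0)) for x in m],mark(cam,c,'cover'))
    if m:
        p,e,n=fit(c,m[0]['mask'],coverpts(),(.45,.09,np.radians(180.7)));print(cam,p.round(4),np.degrees(p[2]),e,n)
        overlay(c,big,coverpts(),p,(0,0,255))
    u,v=(proj(c,[.45,.09,0])[0]*6).astype(int)
    cv2.imwrite(f'pics/n1{cam}o.png',big[v-250:v+250,u-250:u+250])
a=np.hstack([cv2.imread(f'pics/n1{k}o.png') for k in('top','side')]);cv2.imwrite('pics/n1o.png',cv2.resize(a,None,fx=.8,fy=.8))
E
```

```text
t: 23.65
tool_pos: [0.4186, 0.2683, 0.1369]
orientation: [-0.019, 3.127, 0.0]
force: [0.2, -0.1, -1.0]
opening: 0.0931
t 23.65 pos [0.4186 0.2683 0.1369] yaw -179.29 F [ 0.16 -0.13 -1.05] M [ 0.051 -0.178  0.021] open 0.0931
[(0.59, np.int64(814), array([254.95823096, 221.63636364]))] [(0.65, array([4.515e-01, 1.137e-01, 4.000e-04]))]
top [0.452  0.1083 3.1454] 180.21743240608262 14.604967320261437 814.0
[(0.72, np.int64(878), array([191.0261959 , 314.23234624])), (0.6, np.int64(462), array([196.81385281, 247.30519481]))] [(0.98, array([ 0.4502,  0.1079, -0.0038]))]
side [0.45   0.09   3.1538] 180.7 878.0 878.0
```

View pics/n1o.png

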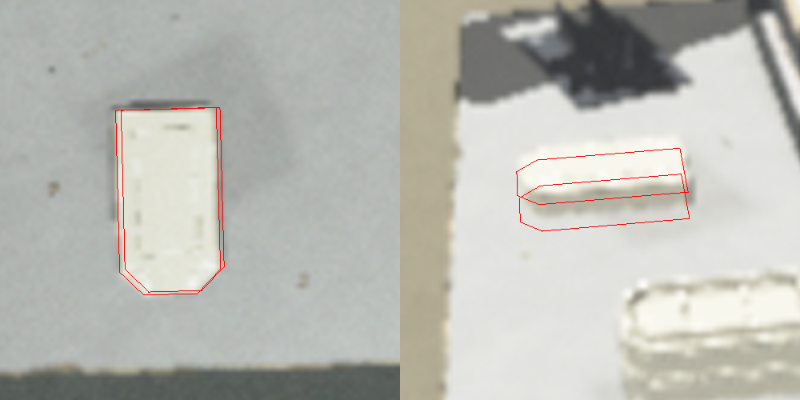

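```bash
python3 - <<'E'
from h import *
stk=[P+[0,0,.02*0] for P in traypts(.02)]
o=outl();f=lambda z:np.c_[o,np.full(6,z)]
stk=[np.r_[f(0),f(.04)],traypts(.02)[1]]
R={}
for k in range(2):
  for cam in('top','side'):
    c=robot.read_camera(cam)
    ms=robot.outline_of(cam,'cover'); g=[m for m in ms if abs(np.argwhere(m['mask']).mean(0)-(proj(c,[.452,.108,.01])[0][::-1])).max()<8]
    if g: p,e,n=fit(c,g[0]['mask'],coverpts(),(.452,.108,np.radians(180.4)));print(cam,'cover',p.round(4),np.degrees(p[2]).round(2),round(e,1),n)
    a=robot.outline_of(cam,'tray')+robot.outline_of(cam,'base_tray')
    cen=proj(c,[.51,-.113,.02])[0][::-1]
    a=[m['mask'] for m in a if abs(np.argwhere(m['mask']).mean(0)-cen).max()<14]
    print(len(a),[x.sum() for x in a])
    if a:
        m=np.any(a,axis=0);p,e,n=fit(c,m,stk,(.5095,-.113,np.radians(180.5)));print(cam,'stack',p.round(4),np.degrees(p[2]).round(2),round(e,1),n)
c=cv2.imread('pics/n1side.png');cv2.imwrite('pics/n1sc.png',cv2.resize(c[170:270,220:330],None,fx=6,fy=6))
c=cv2.imread('pics/n1top.png');cv2.imwrite('pics/n1tc.png',cv2.resize(c[195:265,260:340],None,fx=7,fy=7))
E
```

```text
top cover [0.452  0.1079 3.1473] 180.33 20.9 807.0
1 [np.int64(805)]
top stack [ 0.5097 -0.1115  3.1599] 181.05 19.1 805.0
side cover [0.4539 0.1094 3.1159] 178.53 29.3 508.0
2 [np.int64(741), np.int64(229)]
side stack [ 0.5095 -0.1116  3.1333] 179.52 63.9 969.0
top cover [0.4516 0.1086 3.1493] 180.44 32.6 839.0
0 []
side cover [0.4525 0.1118 3.2156] 184.24 20.3 478.0
2 [np.int64(786), np.int64(242)]
side stack [ 0.5096 -0.1112  3.1294] 179.3 24.4 1018.0
```

View pics/n1sc.png

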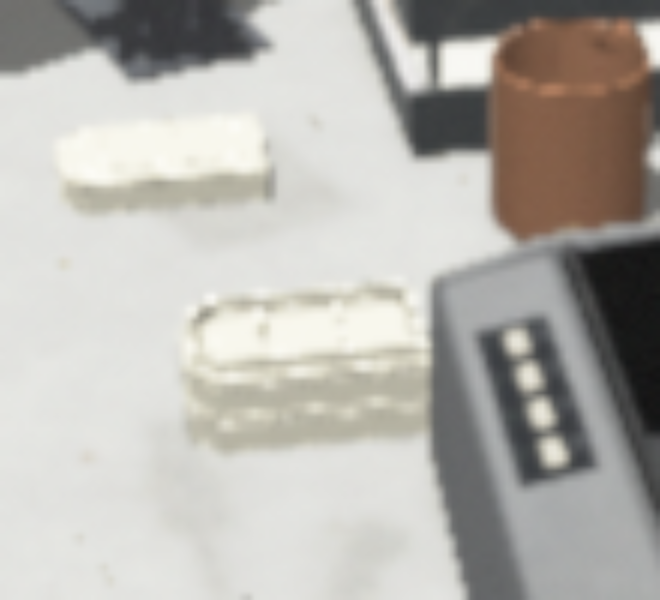

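View pics/n1tc.png

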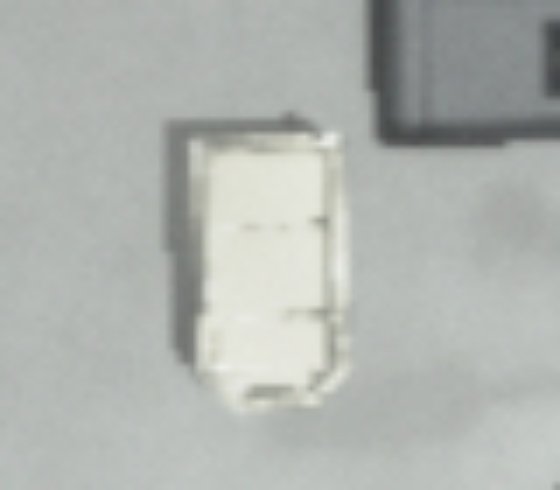

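```bash
python3 -c "
from h import *
delta((.4378,.1085,.07),-179.4)"
```

```text
d [-0.0162 -0.1581  0.0662] spin 0.0022 yaw now -179.27 tilt [-1.310e-02 -9.000e-04 -9.999e-01] q [ 0.468 -0.109  1.882 -0.007  1.357 -1.114]
```

```bash
python3 -c "
from h import *
delta((.4378,.1085,.0045),-179.4)"
python3 -m pendant '[{"delta_pos":[-0.005,-0.04,0],"spin":0.002},{"delta_pos":[-0.011,-0.085,0],"spin":0.002},{"delta_pos":[-0.015,-0.125,0.01],"spin":0.002},{"delta_pos":[-0.016,-0.15,0.03],"spin":0.002},{"delta_pos":[-0.0162,-0.158,0.055],"spin":0.002},{"delta_pos":[-0.016,-0.158,0.085],"spin":0.002},{"delta_pos":[-0.0155,-0.158,0.11],"spin":0.002},{"delta_pos":[-0.0153,-0.158,0.123],"spin":0.002},{"delta_pos":[-0.0153,-0.158,0.129],"spin":0.002},{"delta_pos":[-0.0153,-0.158,0.1318],"spin":0.002}]'
python3 -c "
from h import *
robot.read_camera('side');st();delta((.4378,.1085,.0045),-179.4)"
```

```text
d [-0.0154 -0.1581  0.1317] spin 0.0022 yaw now -179.27 tilt [-1.310e-02 -9.000e-04 -9.999e-01] q [ 0.468 -0.109  1.882 -0.007  1.357 -1.114]
t: 25.75
tool_pos: [0.438, 0.1087, 0.0046]
orientation: [-0.017, 3.128, -0.001]
force: [0.3, 0.5, 1.5]
opening: 0.0932
t 25.8 pos [0.4382 0.1088 0.0047] yaw -179.37 F [-0.8  -0.61 -0.38] M [ 0.035 -0.081  0.023] open 0.0931
d [ 0.0004 -0.0003  0.0002] spin 0.0006 yaw now -179.37 tilt [-1.370e-02 -8.000e-04 -9.999e-01] q [ 0.132 -0.061  2.1   -0.003  1.09  -1.449]
```

```bash
python3 -m pendant '[{"delta_pos":[0,0,0],"spin":0},{"delta_pos":[0,0,0],"spin":0},{"delta_pos":[0,0,0],"spin":0},{"delta_pos":[0,0,0],"spin":0},{"delta_pos":[0,0,0],"spin":0},{"delta_pos":[0,0,-0.005],"spin":0},{"delta_pos":[0,0,-0.02],"spin":0},{"delta_pos":[0,0,-0.05],"spin":0},{"delta_pos":[0,0,-0.08],"spin":0},{"delta_pos":[0,0,-0.09],"spin":0}]' 1 20
python3 - <<'E'
from h import *
st();delta((.4949,-.1131,.075),-179.4)
c=snap('side','r1');cv2.imwrite('pics/r1c.png',cv2.resize(c['color'][90:240,190:350],None,fx=4,fy=4))
E
```

```text
t: 26.8
tool_pos: [0.4389, 0.1091, 0.0981]
orientation: [-0.017, 3.123, -0.0]
force: [0.5, 0.6, 0.2]
opening: 0.0598
t 26.8 pos [0.4389 0.1091 0.0981] yaw -179.37 F [0.54 0.59 0.24] M [ 0.096 -0.172 -0.028] open 0.0598
d [-0.0531 -0.2228  0.0242] spin 0.0006 yaw now -179.37 tilt [-1.860e-02 -2.000e-04 -9.998e-01] q [ 0.132 -0.206  2.041 -0.003  1.288 -1.449]
```

View pics/r1c.png

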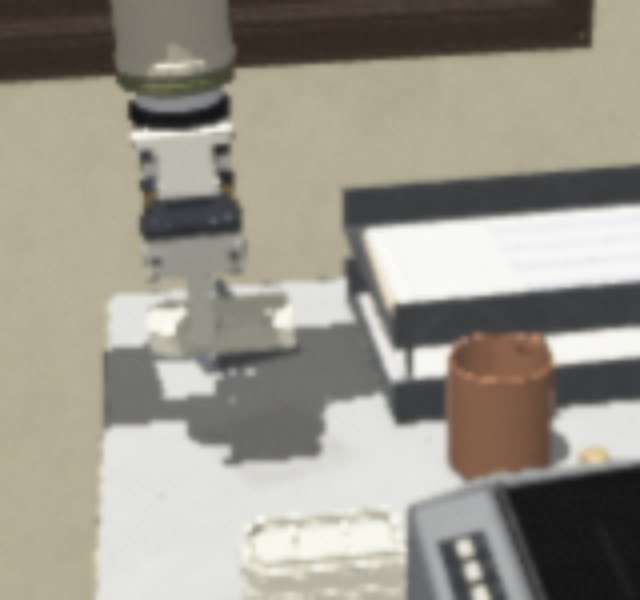

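```bash
python3 -c "
from h import *
delta((.4953,-.1132,.058),-179.4)"
python3 -m pendant '[{"delta_pos":[-0.004,-0.015,0],"spin":0},{"delta_pos":[-0.012,-0.05,0],"spin":0},{"delta_pos":[-0.022,-0.09,0],"spin":0},{"delta_pos":[-0.033,-0.135,0],"spin":0},{"delta_pos":[-0.043,-0.18,0],"spin":0},{"delta_pos":[-0.051,-0.21,0],"spin":0},{"delta_pos":[-0.0535,-0.2228,0.01],"spin":0},{"delta_pos":[-0.0532,-0.2229,0.025],"spin":0},{"delta_pos":[-0.0532,-0.2229,0.035],"spin":0},{"delta_pos":[-0.0532,-0.2229,0.041],"spin":0}]'
python3 - <<'E'
from h import *
c=snap('side','r2');st();delta((.4953,-.1132,.052),-179.4);cv2.imwrite('pics/r2c.png',cv2.resize(c['color'][160:260,220:330],None,fx=6,fy=6))
big=cv2.resize(c['color'],None,fx=6,fy=6,interpolation=cv2.INTER_CUBIC)
print(mark('side',c,'cover'),mark('side',c,'tray'))
E
```

```text
d [-0.0529 -0.2229  0.0414] spin 0.0006 yaw now -179.36 tilt [-1.920e-02 -2.000e-04 -9.998e-01] q [ 0.132 -0.206  2.041 -0.003  1.288 -1.449]
t: 27.85
tool_pos: [0.4938, -0.1111, 0.0556]
orientation: [-0.019, 3.126, 0.003]
force: [-0.5, -0.6, -0.8]
opening: 0.0599
t 27.9 pos [ 0.4937 -0.1111  0.0553] yaw -179.28 F [-0.5   0.73 -1.51] M [ 0.098 -0.109 -0.063] open 0.0595
d [-0.0015 -0.0021  0.0033] spin 0.0021 yaw now -179.28 tilt [-0.0153  0.0016 -0.9999] q [-0.328  0.007  1.927  0.007  1.193 -1.914]
[(0.74, array([ 0.5068, -0.1105,  0.0487]))] [(0.89, array([ 0.51  , -0.1145,  0.0173]))]
```

View pics/r2c.png

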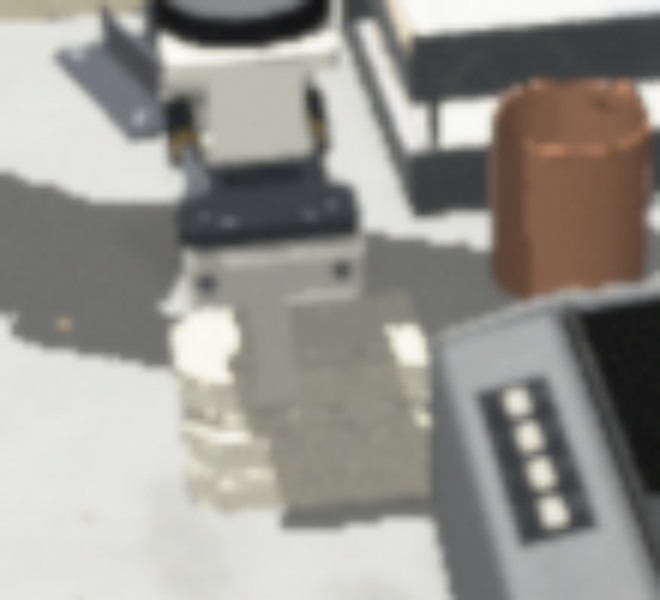

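Align, then lower gently.

```bash
python3 -m pendant '[{"delta_pos":[-0.0015,-0.0021,0],"spin":0.002},{"delta_pos":[-0.0015,-0.0021,0],"spin":0.002},{"delta_pos":[-0.0015,-0.0021,0.0015],"spin":0.002},{"delta_pos":[-0.0015,-0.0021,0.003],"spin":0.002},{"delta_pos":[-0.0015,-0.0021,0.004],"spin":0.002},{"delta_pos":[-0.0015,-0.0021,0.0045],"spin":0.002}]'
python3 - <<'E'
from h import *
st();robot.read_camera('side');st()
E
```

```text
t: 28.6
tool_pos: [0.4965, -0.1139, 0.0529]
orientation: [-0.017, 3.124, 0.001]
force: [1.0, 0.5, 0.9]
opening: 0.0596
t 28.6 pos [ 0.4965 -0.1139  0.0529] yaw -179.39 F [1.   0.53 0.87] M [ 0.029 -0.101  0.04 ] open 0.0596
t 28.65 pos [ 0.4965 -0.1139  0.053 ] yaw -179.4 F [0.04 0.29 0.92] M [ 0.094  0.007 -0.009] open 0.0601
```

```bash
python3 -m pendant '[{"delta_pos":[0.0012,0.0007,-0.0005],"spin":0},{"delta_pos":[0.0012,0.0007,0.0005],"spin":0},{"delta_pos":[0.0012,0.0007,0.0015],"spin":0},{"delta_pos":[0.0012,0.0007,0.0022],"spin":0},{"delta_pos":[0.0012,0.0007,0.0022],"spin":0}]'
python3 - <<'E'
from h import *
st();robot.read_camera('side');st()
E
```

```text
t: 29.15
tool_pos: [0.4952, -0.1131, 0.0505]
orientation: [-0.017, 3.124, 0.001]
force: [-0.5, -0.1, -0.4]
opening: 0.0598
t 29.15 pos [ 0.4952 -0.1131  0.0505] yaw -179.39 F [-0.47 -0.08 -0.41] M [ 0.018 -0.156  0.048] open 0.0598
t 29.2 pos [ 0.4952 -0.1131  0.0506] yaw -179.4 F [ 0.23  0.11 -0.8 ] M [ 0.014 -0.142 -0.024] open 0.0596
```

```bash
python3 -m pendant '[{"delta_pos":[0,0,0.001],"spin":0},{"delta_pos":[0,0,0.0025],"spin":0},{"delta_pos":[0,0,0.004],"spin":0},{"delta_pos":[0,0,0.005],"spin":0},{"delta_pos":[0,0,0.0058],"spin":0},{"delta_pos":[0,0,0.0062],"spin":0}]'
python3 - <<'E'
from h import *
st();robot.read_camera('side');st()
E
```

```text
t: 29.8
tool_pos: [0.4955, -0.1132, 0.045]
orientation: [-0.017, 3.124, 0.001]
force: [-5.8, 2.0, 7.5]
opening: 0.0595
t 29.8 pos [ 0.4955 -0.1132  0.045 ] yaw -179.39 F [-5.76  1.96  7.46] M [ 0.177  0.592 -0.008] open 0.0595
t 29.85 pos [ 0.4955 -0.1132  0.045 ] yaw -179.39 F [-1.11 -0.03  3.79] M [ 0.104  0.219 -0.048] open 0.0598
```

```bash
python3 -m pendant '[{"delta_pos":[0.0003,0,0.0005],"spin":0},{"delta_pos":[0.0003,0,0.001],"spin":0},{"delta_pos":[0.0003,0,0.0014],"spin":0},{"delta_pos":[0.0003,0,0.0014],"spin":0}]'
python3 - <<'E'
from h import *
st();robot.read_camera('side');st()
E
```

```text
t: 30.25
tool_pos: [0.4956, -0.1132, 0.0449]
orientation: [-0.017, 3.124, 0.001]
force: [-7.2, 1.9, 14.1]
opening: 0.0601
t 30.25 pos [ 0.4956 -0.1132  0.0449] yaw -179.38 F [-7.16  1.93 14.06] M [ 0.397  0.962 -0.012] open 0.0601
t 30.3 pos [ 0.4956 -0.1132  0.0449] yaw -179.38 F [-5.39  1.9  15.08] M [0.376 1.027 0.03 ] open 0.0598
```

```bash
python3 -m pendant '[{"delta_pos":[0,0,-0.0003],"spin":0},{"delta_pos":[0,0,-0.0003],"spin":0},{"delta_pos":[0,0,-0.0003],"spin":0},{"delta_pos":[0,0,-0.0003],"spin":0},{"delta_pos":[0,0,-0.02],"spin":0},{"delta_pos":[0,0,-0.05],"spin":0},{"delta_pos":[0,0.03,-0.09],"spin":0},{"delta_pos":[0.02,0.08,-0.11],"spin":0},{"delta_pos":[0.03,0.13,-0.11],"spin":0},{"delta_pos":[0.04,0.18,-0.11],"spin":0}]' -1
python3 - <<'E'
from h import *
st()
o=outl();f=lambda z:np.c_[o,np.full(6,z)]
for cam in('top','side'):
    c=snap(cam,'z1'+cam);big=cv2.resize(c['color'],None,fx=6,fy=6,interpolation=cv2.INTER_CUBIC)
    print(cam,mark(cam,c,'cover'),mark(cam,c,'tray'),mark(cam,c,'base_tray'))
    m=robot.outline_of(cam,'cover')
    if m:
        p,e,n=fit(c,m[0]['mask'],coverpts(.04),(.5095,-.1115,np.radians(180.5)));print(p.round(4),np.degrees(p[2]).round(2),e,n)
    overlay(c,big,[np.r_[f(0),f(.02)],np.r_[f(.04),f(.06)]],(.5096,-.1118,np.radians(180.5)),(0,0,255))
    u,v=(proj(c,[.51,-.11,.03])[0]*6).astype(int)
    cv2.imwrite(f'pics/z1{cam}o.png',big[v-200:v+200,u-200:u+200])
    print(cv2.imwrite(f'pics/z1{cam}c.png',cv2.resize(c['color'][v//6-33:v//6+33,u//6-33:u//6+33],(400,400),interpolation=cv2.INTER_NEAREST)))
cv2.imwrite('pics/z1o.png',np.vstack([np.hstack([cv2.imread(f'pics/z1{k}{q}.png') for k in('top','side')]) for q in'oc'])[:, :])
a=cv2.imread('pics/z1o.png');cv2.imwrite('pics/z1o.png',cv2.resize(a,(600,600)))
E
```

```text
t: 31.3
tool_pos: [0.4536, 0.0588, 0.1555]
orientation: [-0.015, 3.121, 0.001]
force: [0.9, 0.2, 0.3]
opening: 0.0927
t 31.3 pos [0.4536 0.0588 0.1555] yaw -179.46 F [0.86 0.16 0.33] M [ 0.08  -0.183 -0.01 ] open 0.0927
top [(0.58, array([ 0.51  , -0.1091,  0.0448]))] [] [(0.29, array([ 0.5153, -0.1118,  0.0501]))]
[ 0.5104 -0.1109  3.183 ] 182.37 35.81305651672434 811.0
True
side [(0.56, array([ 0.5111, -0.1116,  0.0367]))] [(0.81, array([ 0.5099, -0.1126,  0.0179])), (0.34, array([ 0.4344, -0.4625, -0.0019]))] [(0.54, array([ 0.5041, -0.1107, -0.0013]))]
[ 0.5103 -0.1109  3.1602] 181.07 31.72525951557093 743.0
True
```

View pics/z1o.png

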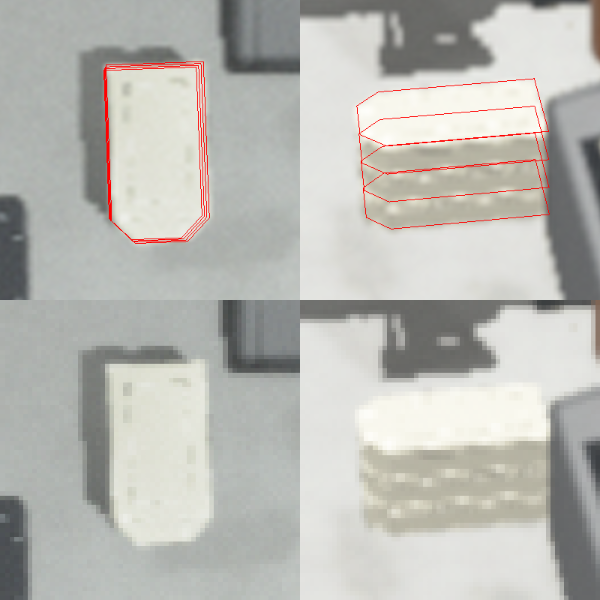

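```bash
python3 -c "
from h import *
delta((.52,-.112,.068),None)"
```

```text
d [-0.0633 -0.1689  0.0871] spin 0 yaw now -179.51 tilt [-1.750e-02  3.000e-04 -9.998e-01] q [ 0.011 -0.246  1.969  0.     1.401 -1.568]
```

```bash
python3 -m pendant '[{"delta_pos":[-0.015,-0.04,0],"spin":0},{"delta_pos":[-0.031,-0.082,0],"spin":0},{"delta_pos":[-0.047,-0.125,0],"spin":0},{"delta_pos":[-0.06,-0.16,0.01],"spin":0},{"delta_pos":[-0.0635,-0.169,0.03],"spin":0},{"delta_pos":[-0.0635,-0.169,0.05],"spin":0},{"delta_pos":[-0.0635,-0.169,0.068],"spin":0},{"delta_pos":[-0.0635,-0.169,0.08],"spin":0},{"delta_pos":[-0.0635,-0.169,0.084],"spin":0},{"delta_pos":[-0.0635,-0.169,0.085],"spin":0}]' 1
python3 -m pendant '[{"delta_pos":[0,0,0.001],"spin":0},{"delta_pos":[0,0,0.001],"spin":0},{"delta_pos":[0,0,0.002],"spin":0}]'
python3 -c "
from h import *
st();robot.read_camera('side');st()"
```

```text
t: 32.8
tool_pos: [0.5199, -0.1124, 0.0698]
orientation: [-0.013, 3.125, 0.001]
force: [0.4, -0.6, 0.5]
opening: 0.0172
t: 33.1
tool_pos: [0.5207, -0.1125, 0.0688]
orientation: [-0.013, 3.123, 0.0]
force: [-0.9, -0.2, -0.1]
opening: 0.0004
t 33.1 pos [ 0.5207 -0.1125  0.0688] yaw -179.52 F [-0.93 -0.23 -0.09] M [ 0.027 -0.173 -0.034] open 0.0004
t 33.15 pos [ 0.5204 -0.1124  0.0684] yaw -179.52 F [-0.03  0.53 -0.35] M [ 0.012 -0.151 -0.004] open 0.0005
```

```bash
python3 -m pendant '[{"delta_pos":[0,0,0.003],"spin":0},{"delta_pos":[0,0,0.006],"spin":0},{"delta_pos":[0,0,0.0075],"spin":0},{"delta_pos":[0,0,0.0085],"spin":0},{"delta_pos":[0,0,0.009],"spin":0},{"delta_pos":[0,0,0.0092],"spin":0},{"delta_pos":[0,0,0.0092],"spin":0}]'
python3 -c "
from h import *
st();robot.read_camera('side');st()"
```

```text
t: 33.85
tool_pos: [0.5205, -0.1123, 0.0603]
orientation: [-0.013, 3.124, 0.001]
force: [-6.5, 2.5, 12.5]
opening: 0.0001
t 33.85 pos [ 0.5205 -0.1123  0.0603] yaw -179.52 F [-6.49  2.51 12.46] M [0.432 1.078 0.027] open 0.0001
t 33.9 pos [ 0.5204 -0.1123  0.0602] yaw -179.52 F [-7.53  1.16 12.47] M [0.442 1.123 0.04 ] open 0.0004
```

```bash
python3 -m pendant '[{"delta_pos":[0,0,-0.005],"spin":0},{"delta_pos":[0,0,-0.03],"spin":0},{"delta_pos":[0,0,-0.07],"spin":0},{"delta_pos":[0,0.03,-0.1],"spin":0},{"delta_pos":[0.02,0.08,-0.11],"spin":0},{"delta_pos":[0.04,0.13,-0.11],"spin":0},{"delta_pos":[0.06,0.17,-0.11],"spin":0},{"delta_pos":[0.06,0.18,-0.11],"spin":0},{"delta_pos":[0.06,0.18,-0.11],"spin":0},{"delta_pos":[0.06,0.18,-0.11],"spin":0}]'
python3 - <<'E'
from h import *
st()
a=[snap(k,'y1'+k)['color'] for k in('top','side')]
cv2.imwrite('pics/y1.png',np.hstack([cv2.resize(a[0][140:300,110:330],None,fx=1.8,fy=2.4),cv2.resize(a[1][130:290,210:370],None,fx=2.4,fy=2.4)]))
E
```

```text
t: 34.9
tool_pos: [0.4575, 0.0667, 0.1694]
orientation: [-0.014, 3.124, -0.0]
force: [-0.3, -1.1, 0.5]
opening: 0.0005
t 34.9 pos [0.4575 0.0667 0.1694] yaw -179.48 F [-0.35 -1.08  0.5 ] M [ 0.027 -0.186  0.009] open 0.0005
```

View pics/y1.png

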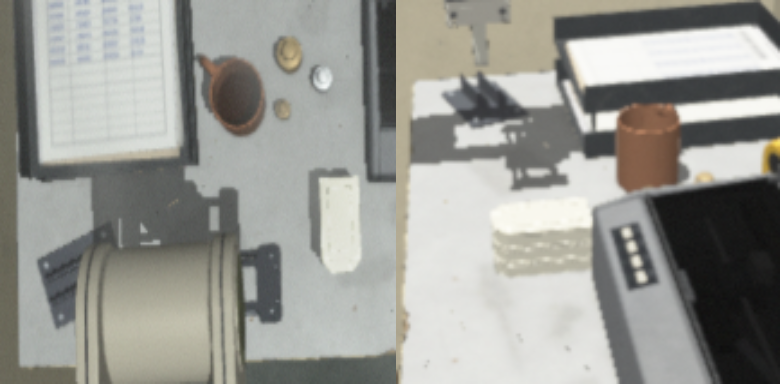

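The picture shows the complete three-part stack, with the cut corners aligned towards the robot. The mug and weights look undisturbed, and the gripper is clear of everything.

```bash
python3 -c "
from plant import robot
print(robot.close_job())"
```

```text
the job is handed in; nothing more can be done
None
```

The stack is built as asked and the job was handed in at about 35 s on the robot's clock.

- **Tray:** It caught on the rim at first, with about 9 N on the wrist. A small sideways search of about 2 mm let it drop in, and it came to a hard stop about 8 mm below the rim contact.
- **Cover:** I lifted it from the rack, stood it on its long edge, released it and tipped it over with one finger. It fell the last part onto its open side. I then took it again by its long sides and set it on the tray.

**Last checks**
- A light touch on the cover's top read 60.2 mm, against 60 mm for fully seated. That was at one point only, with about 12 N upward.
- Both cameras show the three parts lined up with the cut corners over each other, and the gripper clear of everything.
- The mug and the two smaller weights look untouched. I did not check the pen again at the end, but the arm never went down near it.
- The highest force I read was about 15 N upward, or 17 N in all.

**Checks that disagreed:** the silhouette fits of the cover's turn on the stack gave 182.4 degrees from the top camera and 181.1 degrees from the side. The gripper placed it at 180.6 degrees. I put this down to the coarse pictures, since the 1 mm play would not let a seated cover turn that far.

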